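# Charge a grinding jar with the scoop and stopper it

### The job

Use the metal scoop to take at least three of the four grinding balls out of the trough and tip them into the glass jar, without touching the balls with the gripper; any ball that you do not put in the jar must stay in the trough. Then lay the scoop down and close the jar with the rubber stopper, seated fully home with its flange flat on the rim. Keep the jar standing and leave the tube rack, the bottle and the tip box where they are.

Things in the scene. Friction and masses are not known exactly. Their poses are not given: they have to be found in the camera images.
- trough: fixed grey plastic trough, 294 mm long (x), 80 wide (y), 46 high, open-topped. Origin under its centre at bench height. Inner floor 6 mm above the bench, flat for x from -115 to +115 mm; at both ends a 45 degree ramp rises 28 mm to the foot of the end wall. Walls 4 mm thick, long ones 72 mm apart inside. The -x half is empty at the start
- ball1: white ceramic grinding ball, 20 mm across, 16 g, loose on the trough floor; origin at its centre. It rolls easily. At the start all four lie in the +x half of the trough (trough x between -5 and 90 mm)
- ball2: white ceramic grinding ball, 20 mm across, 16 g, loose on the trough floor; origin at its centre. It rolls easily. At the start all four lie in the +x half of the trough (trough x between -5 and 90 mm)
- ball3: white ceramic grinding ball, 20 mm across, 16 g, loose on the trough floor; origin at its centre. It rolls easily. At the start all four lie in the +x half of the trough (trough x between -5 and 90 mm)
- ball4: white ceramic grinding ball, 20 mm across, 16 g, loose on the trough floor; origin at its centre. It rolls easily. At the start all four lie in the +x half of the trough (trough x between -5 and 90 mm)
- scoop: metal scoop, flat on the bench: blade 72 mm long (x), 62 wide (y), 2 thick; side walls 20 mm high beginning 14 mm behind the lip, back wall 26 mm high. Origin: middle of the blade's underside; x to the open lip, z up. Black bar handle, 12 mm thick in y, 24 mm deep, flat-sided, rises backwards from the back wall at 55 degrees to about 100 mm height; pinch it from above across y. 120 g
- scoop_lip (a point): middle of the scoop's lip edge (underside), 36 mm ahead of the scoop's origin
- scoop_grip (a point): point inside the scoop's handle to grip, 75 mm behind and 71 mm above the scoop's origin
- jar: clear glass jar, upright and loose on the bench, about 0.6 kg: 88 mm outside diameter, 85 mm high, straight wall 4 mm, mouth 80 mm inside, inner floor 6 mm above its underside. Origin at the centre of its underside, z up
- jar_rim (a point): centre of the jar's mouth at rim height, 85 mm above its origin
- stopper: black rubber stopper standing knob up, 0.14 kg: tapered plug 62 mm across at the bottom, 73 mm at 22 mm height, then a flange 88 mm across and 6 mm thick that rests on the jar's rim, then a round knob 28 mm across and 32 mm high (top at 60 mm). Origin: centre of the plug's underside, z up
- stopper_knob (a point): on the stopper's axis in the knob, 46 mm above its origin: where to grip
- tube_rack: white rack with capped sample tubes, 90 x 190 mm, 108 mm high; bystander, origin under its centre
- reagent_bottle: amber reagent bottle, 64 mm across, 140 mm high; bystander, origin under its centre
- tip_box: grey box with clear lid, 85 x 120 mm, 75 mm high; bystander, origin under its centre
Mind the look-alikes: they are no part of the job. Leave any purple look-alike of the jar alone. Leave any green or pink look-alike of the scoop alone.

How it is judged (in metres and radians):
On the way:
1. at least three balls lie in the jar ((((horizontal distance between ball2 and jar below 0.038 m and z of ball2 in the frame of jar between 0.005 and 0.07 m) and (horizontal distance between ball3 and jar below 0.038 m and z of ball3 in the frame of jar between 0.005 and 0.07 m) and (horizontal distance between ball4 and jar below 0.038 m and z of ball4 in the frame of jar between 0.005 and 0.07 m)) or ((horizontal distance between ball1 and jar below 0.038 m and z of ball1 in the frame of jar between 0.005 and 0.07 m) and (horizontal distance between ball3 and jar below 0.038 m and z of ball3 in the frame of jar between 0.005 and 0.07 m) and (horizontal distance between ball4 and jar below 0.038 m and z of ball4 in the frame of jar between 0.005 and 0.07 m)) or ((horizontal distance between ball1 and jar below 0.038 m and z of ball1 in the frame of jar between 0.005 and 0.07 m) and (horizontal distance between ball2 and jar below 0.038 m and z of ball2 in the frame of jar between 0.005 and 0.07 m) and (horizontal distance between ball4 and jar below 0.038 m and z of ball4 in the frame of jar between 0.005 and 0.07 m)) or ((horizontal distance between ball1 and jar below 0.038 m and z of ball1 in the frame of jar between 0.005 and 0.07 m) and (horizontal distance between ball2 and jar below 0.038 m and z of ball2 in the frame of jar between 0.005 and 0.07 m) and (horizontal distance between ball3 and jar below 0.038 m and z of ball3 in the frame of jar between 0.005 and 0.07 m)))), for 0.2 s.
At the end, for the whole second after the job is handed in: Three or more balls in the jar, any other in the trough; stopper flange on the rim (within 2.5 mm of fully down, 7 mm of centred, 3.5 degrees of straight); jar upright on the bench; scoop laid down (blade origin below 40 mm); scoop, stopper and jar at rest ((((horizontal distance between ball2 and jar below 0.038 m and z of ball2 in the frame of jar between 0.005 and 0.07 m) and (horizontal distance between ball3 and jar below 0.038 m and z of ball3 in the frame of jar between 0.005 and 0.07 m) and (horizontal distance between ball4 and jar below 0.038 m and z of ball4 in the frame of jar between 0.005 and 0.07 m)) or ((horizontal distance between ball1 and jar below 0.038 m and z of ball1 in the frame of jar between 0.005 and 0.07 m) and (horizontal distance between ball3 and jar below 0.038 m and z of ball3 in the frame of jar between 0.005 and 0.07 m) and (horizontal distance between ball4 and jar below 0.038 m and z of ball4 in the frame of jar between 0.005 and 0.07 m)) or ((horizontal distance between ball1 and jar below 0.038 m and z of ball1 in the frame of jar between 0.005 and 0.07 m) and (horizontal distance between ball2 and jar below 0.038 m and z of ball2 in the frame of jar between 0.005 and 0.07 m) and (horizontal distance between ball4 and jar below 0.038 m and z of ball4 in the frame of jar between 0.005 and 0.07 m)) or ((horizontal distance between ball1 and jar below 0.038 m and z of ball1 in the frame of jar between 0.005 and 0.07 m) and (horizontal distance between ball2 and jar below 0.038 m and z of ball2 in the frame of jar between 0.005 and 0.07 m) and (horizontal distance between ball3 and jar below 0.038 m and z of ball3 in the frame of jar between 0.005 and 0.07 m))) and ((horizontal distance between ball1 and jar below 0.038 m and z of ball1 in the frame of jar between 0.005 and 0.07 m) or (x of ball1 in the frame of trough between -0.145 and 0.145 m and y of ball1 in the frame of trough between -0.038 and 0.038 m and z of ball1 in the frame of trough between 0.012 and 0.05 m)) and ((horizontal distance between ball2 and jar below 0.038 m and z of ball2 in the frame of jar between 0.005 and 0.07 m) or (x of ball2 in the frame of trough between -0.145 and 0.145 m and y of ball2 in the frame of trough between -0.038 and 0.038 m and z of ball2 in the frame of trough between 0.012 and 0.05 m)) and ((horizontal distance between ball3 and jar below 0.038 m and z of ball3 in the frame of jar between 0.005 and 0.07 m) or (x of ball3 in the frame of trough between -0.145 and 0.145 m and y of ball3 in the frame of trough between -0.038 and 0.038 m and z of ball3 in the frame of trough between 0.012 and 0.05 m)) and ((horizontal distance between ball4 and jar below 0.038 m and z of ball4 in the frame of jar between 0.005 and 0.07 m) or (x of ball4 in the frame of trough between -0.145 and 0.145 m and y of ball4 in the frame of trough between -0.038 and 0.038 m and z of ball4 in the frame of trough between 0.012 and 0.05 m)) and horizontal distance between stopper and jar below 0.007 m and z of stopper in the frame of jar between 0.06 and 0.0655 m and angle between the z axis of stopper and the z axis of jar, either way round below 0.06 rad and angle between jar's own z axis and vertical below 0.06 rad and height (world z) of jar below 0.008 m and height (world z) of scoop below 0.04 m and linear speed of each of scoop, stopper, jar below 0.02 m/s); the robot touches nothing.
It fails at once if the gripper touches a ball (contact force between the fingers and ball1 above 0.3 N or contact force between the fingers and ball2 above 0.3 N or contact force between the fingers and ball3 above 0.3 N or contact force between the fingers and ball4 above 0.3 N).
It fails at once if the jar is tipped over or leans more than 20 degrees (angle between jar's own z axis and vertical above 0.35 rad).
It fails at once if the tube rack, reagent bottle or tip box is moved by more than 30 mm (distance of any of tube_rack, reagent_bottle, tip_box from where it was at the start of the episode above 0.03 m).
It also fails if it takes over 72 s, if anything falls off the work surface, if the arm or the gripper's body presses on something with over 40 N, if the wrist force passes 120 N, or if a joint passes its speed limit or range.

### The arm

A 6-joint arm with a two-finger parallel gripper is mounted at the origin on the work surface. World frame = base frame: x ahead of the robot, y to its left, z up, the work surface at z = 0. Lengths are in mm, angles in rad, forces in N, time in s.
With the tool pointing down it reaches from about 275 to 825 mm from the base axis. Payload 4.9 kg.
Tool frame: the origin (TCP) lies on the centre line of the jaws, within the pads' length; the fingertips stand 19 mm ahead of it and the grasp point (between the pads) is the TCP (tip_extent is the distance from the TCP to the fingertips, in mm); z points along the fingers, y is the line along which they close (so a half turn about z gives the same grasp; the last joint's range is limited). The gripper opens to 85 mm and grips with 20 to 120 N. Pads are 22 mm wide; open, the fingers measure 114 mm over their backs; the gripper's body (76 mm by 85 mm) begins 54 mm behind the grasp point. The pads swing forward as they close: fully open they stand 13 mm farther back than shut.
Start: joints at [-1.385, 0.326, -0.193, 1.052, 0, 1.437], TCP at [172.919, -522.128, 216.681] pointing down, gripper open.
Joint ranges: [-2.65, 2.65], [-0.97, 1.79], [-1.3, 1.35], [-1.93, 2.1], [-1.47, 1.37], [-3.14, 3.14]. Speed limits (rad/s): [2.57, 2.57, 3.14, 3.14, 3.14, 3.14].

### API

Orientations are given as a rotation vector (axis times angle).
In Python, from workcell import read_state, camera, sign_off, tip_extent gives the robot as it stands. The module is installed in compiled form; this text tells all that it offers.
- The arm moves only by the tool step_arm, never from a script. Its argument "series" is a list of rows, each a list of 7 numbers: the shift along the tool's x, y, z in units of 0.03 m (1.0 is 0.03 m), then the turn, a rotation vector about the tool's x, y, z in units of 4 degrees (1.0 is 4 degrees), then the opening, from 0 (shut) to 1 (fully open). In form: [[tx, ty, tz, wx, wy, wz, fingers], ...]. A call has 1 to 8 rows; each row shifts and turns the commanded pose from where the row before left it, along the tool's axes as they then stand; what a row does not reach is not made up. A row lasts 1/12 s, in which the tool goes at most 41.7 mm and 7.16 degrees, less where a joint would pass 70% of its speed; a pose out of reach is approached as far as the arm can. A call with a number of a shift or a turn outside -1 to 1 is refused whole. A call with a gripper value outside its range is refused whole. The fingers move at their own pace and stop on an object; "grip_force" is the grip in N (left out, the last holds). Time passes only in rows, so rows that do not move let the fingers close. It gives the time, the measured TCP pose, the force, the opening and the grip force at its end, in the units of the state.
- read_state(): the state, without advancing time (a new reading comes with each control period).
- camera(name): name is "scene" or "top" or "wrist"; returns a dict with "img" (420x560x3 uint8, red, green, blue), "fov_y" (degrees; the focal length in pixels is half the picture's height over the tangent of half this angle, whatever the lens; pixels are square), "cx", "cy" (the principal point, pixels), "R" (3x3) and "t" (3): a world point X has camera coordinates R X + t. Camera axes: x right, y down, z forward; pixel columns grow to the right and rows downward; lengths in mm; the calibration is good to about 2 mm. A picture is of the moment at which its call begins. There is no depth.
- sign_off(): hands the job in; it is judged then, once.
The state is a dict: "clock": time; "joint_positions": joint angles; "qd": joint speeds; "effort": joint torques, N m; "tcp_pos": TCP position; "orientation": TCP orientation; "force": force on the tool from outside, world axes, zero at the start; "ft_torque": the same for the moment, N m; "gripper_width": finger opening in mm; "finger_force": force on a finger pad.
Only numpy, scipy, OpenCV 4.12 (cv2) and the standard library are available. Lean on these libraries where they do the work, as an engineer would, in place of code of your own. Each camera call takes 0.05 s, during which the arm holds its last target. There are 200 camera calls.

## Working session

There is one attempt and no reset: what is moved stays moved. The work goes in short steps, Python scripts to look and compute and a tool call to move; the robot and the scene stay as the last step left them, time stands still between calls to the robot, and variables do not carry over. Pictures are saved under pics/ and viewed, at most 10 in all, crops included, and the job is handed in when it is done.

Besides the shell and the picture viewer there is one more tool, called after "Call:" by a JSON object that holds its "name" and its "arguments". step_arm: Moves the arm, as the interface text tells. Shifts and turns lie within -1 to 1; 1 stands for 0.03 m of shift or 4 degrees of turn. Its arguments: {"type":"object","properties":{"series":{"type":"array"},"grip_force":{"type":"number"}},"required":["series"]}

```bash
mkdir -p pics; cat > h.py <<'E'
import numpy as np, cv2
from workcell import read_state, camera, sign_off, tip_extent
from scipy.spatial.transform import Rotation as Rn
def K(c):
    f=c["img"].shape[0]/2/np.tan(np.radians(c["fov_y"])/2); return f
def ray(c,u,v):
    R=np.array(c["R"]);t=np.array(c["t"]);f=K(c)
    d=R.T@np.array([(u-c["cx"])/f,(v-c["cy"])/f,1]); return -R.T@t,d
def onz(c,u,v,z):
    o,d=ray(c,u,v); return o+d*(z-o[2])/d[2]
def two(c1,p1,c2,p2):
    o1,d1=ray(c1,*p1);o2,d2=ray(c2,*p2)
    s=np.linalg.lstsq(np.c_[d1,-d2],o2-o1,rcond=None)[0]
    a=o1+s[0]*d1;b=o2+s[1]*d2
    return (a+b)/2,np.linalg.norm(a-b)
def proj(c,X):
    q=np.array(c["R"])@np.array(X,float)+np.array(c["t"]);return K(c)*q[:2]/q[2]+[c["cx"],c["cy"]]
def save(c,n): cv2.imwrite("pics/"+n,cv2.cvtColor(c["img"],cv2.COLOR_RGB2BGR))
E
python3 - <<'E'
from h import *
import pickle
print(read_state())
for n in("scene","top"):
    c=camera(n);save(c,n+"0.png");pickle.dump(c,open(n+".pkl","wb"))
    print(n,c["fov_y"],-np.array(c["R"]).T@np.array(c["t"]),np.round(c["R"],2))
E
```

```text
{'clock': 0.0, 'joint_positions': array([-1.38519171e+00,  3.26937737e-01, -1.93565104e-01,  1.05193623e+00,
        2.81053011e-05,  1.43660189e+00]), 'qd': array([-0.00114387,  0.000134  , -0.00034006,  0.00095026,  0.00082807,
        0.00094629]), 'effort': array([ 5.27165503e-04, -4.43400693e+01,  2.62439847e+01,  1.54471700e-02,
       -1.52743746e-04, -8.03196997e-06]), 'tcp_pos': array([ 172.82351669, -521.54484547,  215.91228173]), 'orientation': array([-3.09989429e+00, -4.99939669e-01,  2.21777878e-05]), 'force': array([0.14671179, 0.77446672, 0.99167751]), 'ft_torque': array([-0.00761666, -0.01963856, -0.02010893]), 'finger_force': 0.0, 'gripper_width': 85.27020296686284}
scene 48.60425639006979 [1498.10588598 -247.69629569  688.89854602] [[ 0.26  0.97 -0.01]
 [ 0.51 -0.14 -0.85]
 [-0.82  0.21 -0.53]]
top 53.36499590175834 [ 3.11131232e+02 -2.05309750e-01  1.10469251e+03] [[ 0.14 -0.99 -0.  ]
 [-0.97 -0.14 -0.2 ]
 [ 0.2   0.03 -0.98]]
```

View pics/top0.png

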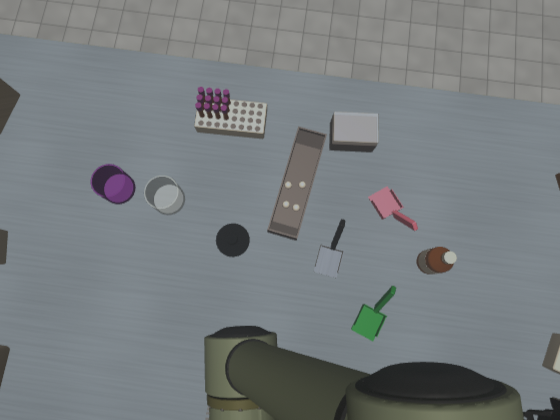

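View pics/scene0.png

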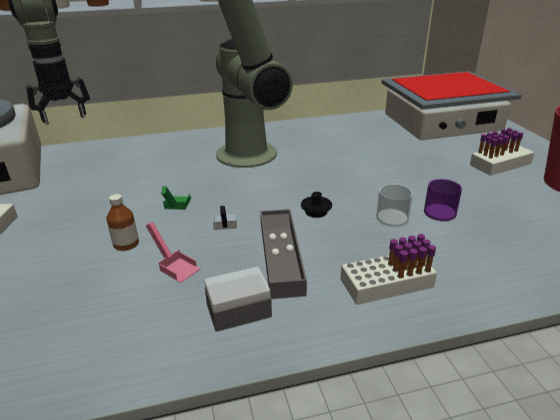

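The top view shows the trough around (297,183) with its balls at the near end, the jar at (163,195), the stopper at (233,240) and the metal scoop at (329,260) with its handle at (340,225). The scene view shows the same objects, so I'll measure with masks.

```bash
python3 - <<'E'
from h import *
import pickle
T=pickle.load(open("top.pkl","rb"));S=pickle.load(open("scene.pkl","rb"))
a=T["img"][110:285,140:360];b=S["img"][170:300,205:420]
def up(i,k):return cv2.resize(i,None,fx=k,fy=k,interpolation=cv2.INTER_CUBIC)
A=up(a,3.4);cv2.imwrite("pics/tc.png",A[:,:,::-1]);cv2.imwrite("pics/sc.png",up(b,3.6)[:,:,::-1])
def blobs(c,m,roi,mn):
    x0,y0,x1,y1=roi;M=np.zeros(m.shape,np.uint8);M[y0:y1,x0:x1]=m[y0:y1,x0:x1]
    n,l,s,ce=cv2.connectedComponentsWithStats(M);r=[]
    for i in range(1,n):
        if s[i,4]>=mn:
            p=np.argwhere(l==i)[:,::-1].astype(np.int32);r.append((s[i],ce[i],cv2.minAreaRect(p)))
    return r
for n,c,rois in(("top",T,dict(ball=(270,125,325,240),black=(210,215,360,275),)),("scene",S,dict(ball=(262,210,305,290),black=(205,180,340,232)))):
    v=c["img"].max(2);i=c["img"].astype(int)
    for k,r in rois.items():
        m=(c["img"].min(2)>170) if k=="ball" else (v<55)
        for s,ce,q in blobs(c,m.astype(np.uint8),r,8):
            print(n,k,s,np.round(ce,1),np.round(q[0],1),np.round(q[1],1),round(q[2]), np.round(onz(c,*ce,16),0))
E
```

```text
top ball [295 205   3   4   8] [296.  206.5] [296.  206.5] [2.1 2.1] 45 [551. -39.  16.]
top black [331 220  14  29 140] [337.7 234. ] [337.7 234.3] [ 4.8 30.5] 22 [ 493. -157.   16.]
top black [217 224  32  32 814] [232.4 239.6] [232.5 239.5] [31. 31.] 90 [440. 115.  16.]
scene ball [281 233   6   4  16] [283.4 234.6] [283.2 234.8] [4.2 3.5] 45 [549.  -8.  16.]
scene ball [270 234   5   3  12] [272.2 235.1] [272. 235.] [2. 4.] 90 [543. -36.  16.]
scene ball [287 245   6   4  17] [289.6 246.5] [289.8 246.3] [4.2 3.5] 45 [603.  -6.  16.]
scene ball [273 249   5   4  17] [275.1 250.2] [275.  250.5] [3. 4.] 90 [608. -44.  16.]
scene ball [262 275   7  15  48] [264.2 283.4] [265. 282.] [ 6. 14.] 0 [721. -97.  16.]
scene black [301 192  31  25 530] [316.1 205. ] [316. 205.] [25.5 25.5] 45 [432. 118.  16.]
scene black [220 206   7  22 100] [223.3 216.6] [223.3 216.5] [21.3  4.7] 83 [ 421. -143.   16.]
scene black [263 211  26   4  52] [275.4 212. ] [275.5 212.1] [ 2.2 25.1] 86 [437.  -1.  16.]
scene black [289 214   5  18  28] [290.6 224.2] [290.1 222.7] [17.5  1.9] 77 [508.  23.  16.]
```

View pics/tc.png

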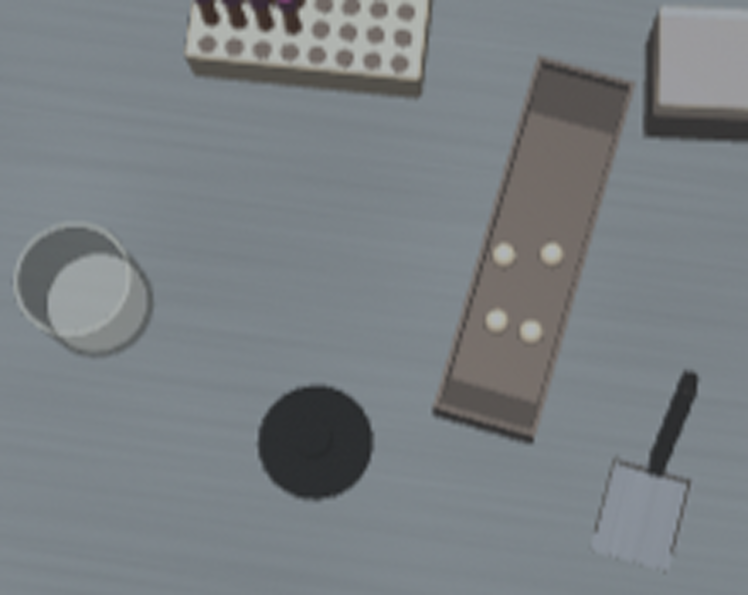

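View pics/sc.png

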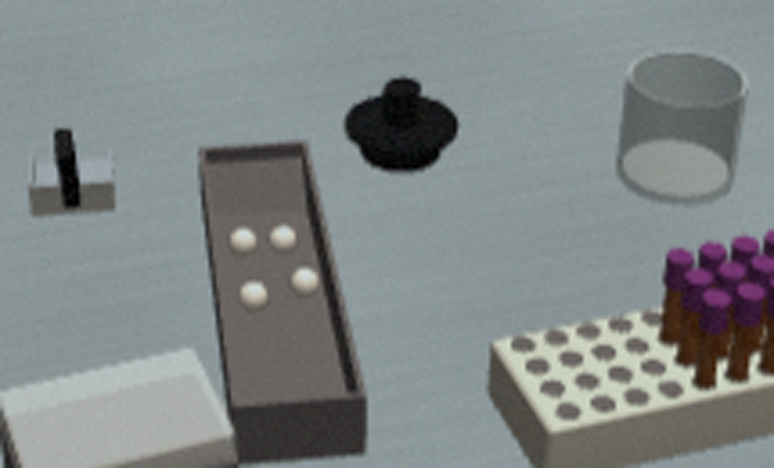

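The top crop shows the trough corners at (541,58), (633,82), (533,440) and (434,411), four balls near (520,290), the jar rim at (73,278), the stopper at (315,442), and the scoop with its lip at (592–665,560) and handle tip at (689,374). The scene crop gives the matching points for triangulation.

```bash
python3 - <<'E'
from h import *
import pickle
T=pickle.load(open("top.pkl","rb"));S=pickle.load(open("scene.pkl","rb"))
t=lambda p:(p[0]/3.4+140-.35,p[1]/3.4+110-.35)
s=lambda p:(p[0]/3.6+205-.35,p[1]/3.6+170-.35)
for n,a,b in [("ballA",(503,254),(305,280)),("ballB",(552,253),(254,294)),("ballC",(496,320),(283,236)),("ballD",(531,331),(243,239)),
 ("jarrim",(73,278),(687,80)),("flange",(315,442),(402,127)),("knobtop",(319,438),(402,84)),("handletop",(689,376),(63,133)),
 ("trFL",(541,58),(364,392)),("trFR",(633,82),(230,405)),("trNL",(436,407),(305,142)),("trNR",(533,434),(200,150)),("scoop backL rim",(616,459),(114,178)),("backR rim",(690,481),(32,184))]:
    print(n,*[np.round(q,1) for q in two(T,t(a),S,s(b))])
for n,a,z in [("lipL",(592,549),2),("lipR",(665,572),2),("bkL",(616,459),26),("bkR",(690,481),26),("FL",(541,58),46),("FR",(633,82),46),("NL",(436,407),46),("NR",(533,434),46),("jarrim",(73,278),85),("jarfl",(97,303),3),("flange",(315,442),28),("handleend",(689,376),98)]:
    print(n,np.round(onz(T,*t(a),z),1))
E
```

```text
ballA [608.1  -8.5  17.1] 0.6
ballB [614.4 -46.2  17.3] 1.6
ballC [554.2  -9.9  17.8] 0.8
ballD [549.4 -38.   17.4] 1.2
jarrim [528.1 306.   80.8] 1.0
flange [439.3 115.5  20.7] 1.5
knobtop [438.9 111.7  58.9] 7.2
handletop [ 513.6 -152.1  102.7] 0.7
trFL [764.  -16.   45.9] 2.9
trFR [753.8 -92.8  45.3] 1.7
trNL [475.7  27.1  43.2] 2.3
trNR [465.3 -49.1  43.1] 0.2
scoop backL rim [ 457.8 -114.    25.4] 2.1
backR rim [ 448.9 -172.6   24.9] 0.4
lipL [ 389.2 -107.3    2. ]
lipR [ 379.6 -164.8    2. ]
bkL [ 457.5 -115.    26. ]
bkR [ 448.7 -172.6   26. ]
FL [763.6 -17.4  46. ]
FR [753.7 -91.9  46. ]
NL [475.   25.9  46. ]
NR [464.8 -49.1  46. ]
jarrim [527.1 304.2  85. ]
jarfl [526.9 305.9   3. ]
flange [438.2 113.9  28. ]
handleend [ 514.6 -152.5   98. ]
```

Call:
{"name": "step_arm", "arguments": {"series": [[0,0,0,0,0,-1,1],[0,0,0,0,0,-1,1],[0,0,0,0,0,-1,1],[0,0,0,0,0,-1,1],[0,0,0,0,0,-1,1],[0,0,0,0,0,-1,1],[0,0,0,0,0,-1,1],[0,0,0,0,0,-1,1]], "grip_force": 100}}

```text
clock: 0.77
tcp_pos: [172.8, -521.7, 216.2]
orientation: [-2.84, -1.34, -0.0]
force: [-0.5, -0.5, 0.1]
gripper_width: 85.4
finger_force: 0.0
```

Call:
{"name": "step_arm", "arguments": {"series": [[0,0,0,0,0,-1,1],[0,0,0,0,0,-1,1],[0,0,0,0,0,-1,1],[0,0,0,0,0,-1,1],[0,0,0,0,0,-1,1],[0,0,0,0,0,-1,1],[0,0,0,0,0,-1,1],[0,0,0,0,0,-1,1]]}}

```text
clock: 1.43
tcp_pos: [172.9, -521.7, 216.2]
orientation: [-2.361, -2.071, -0.001]
force: [-0.5, -0.2, 0.5]
gripper_width: 85.2
finger_force: 0.0
```

Call:
{"name": "step_arm", "arguments": {"series": [[0,0,0,0,0,-1,1],[0,0,0,0,0,-1,1],[0,0,0,0,0,-1,1],[0,0,0,0,0,-1,1],[0,0,0,0,0,-1,1],[0,0,0,0,0,-1,1],[0,0,0,0,0,-1,1],[0,0,0,0,0,-1,1]]}}

```text
clock: 2.1
tcp_pos: [172.8, -521.7, 216.2]
orientation: [-1.699, -2.642, -0.001]
force: [0.1, 0.1, -0.0]
gripper_width: 85.5
finger_force: 0.0
```

Call:
{"name": "step_arm", "arguments": {"series": [[0,0,0,0,0,-1,1],[0,0,0,0,0,-1,1],[0,0,0,0,0,-1,1],[0,0,0,0,0,-1,1],[0,0,0,0,0,-1,1],[0,0,0,0,0,-1,1],[0,0,0,0,0,-1,1],[0,0,0,0,0,-1,1]]}}

```text
clock: 2.77
tcp_pos: [172.8, -521.8, 216.2]
orientation: [-0.905, -3.008, -0.001]
force: [-0.3, -0.8, -0.5]
gripper_width: 85.4
finger_force: 0.0
```

Call:
{"name": "step_arm", "arguments": {"series": [[0,0,0,0,0,-1,1],[0,0,0,0,0,-1,1],[0,0,0,0,0,-1,1],[0,0,0,0,0,-1,1],[0,0,0,0,0,-1,1],[0,0,0,0,0,-1,1],[0,0,0,0,0,-0.6,1]]}}

```text
clock: 3.35
tcp_pos: [172.9, -521.7, 216.2]
orientation: [-0.195, -3.135, -0.002]
force: [-0.6, 0.4, -0.4]
gripper_width: 85.7
finger_force: 0.0
```

```bash
cat >> h.py <<'E'
def go(X,s=None):
    """tool-frame shift, in units, from the present TCP to X"""
    s=s or read_state();R=Rn.from_rotvec(s["orientation"]).as_matrix()
    u=R.T@(np.array(X,float)-s["tcp_pos"])/30
    print("t",round(s["clock"],2),"tcp",np.round(s["tcp_pos"],1),"x^",np.round(R[:,0],3),"ang",round(np.degrees(np.arctan2(R[1,0],R[0,0])),1),"z^",np.round(R[:,2],3),"w",round(s["gripper_width"],1),"F",np.round(s["force"],1),"-> units",np.round(u,3),"rows",np.ceil(np.abs(u).max()))
    return u
E
python3 -c "
from h import *
print(tip_extent if not callable(tip_extent) else tip_extent())
go([500,-150,150]); print(read_state()['joint_positions'])"
```

```text
19.0
t 3.35 tcp [ 172.9 -521.7  216.2] x^ [-0.992  0.124  0.   ] ang 172.9 z^ [-0.     0.001 -1.   ] w 85.7 F [-0.6  0.4 -0.4] -> units [-9.289 13.642  2.218] rows 14.0
[-1.38516904e+00  3.26591355e-01 -1.93235378e-01  1.05200504e+00
  2.73536686e-05 -1.26117185e+00]
```

Call:
{"name": "step_arm", "arguments": {"series": [[-0.66,0.97,0,0,0,0,1],[-0.66,0.97,0,0,0,0,1],[-0.66,0.97,0,0,0,0,1],[-0.66,0.97,0,0,0,0,1],[-0.66,0.97,0,0,0,0,1],[-0.66,0.97,0,0,0,0,1],[-0.66,0.97,0,0,0,0,1]]}}

```text
clock: 3.93
tcp_pos: [336.8, -335.9, 216.4]
orientation: [-0.2, -3.135, -0.001]
force: [0.6, -0.7, 0.4]
gripper_width: 85.4
finger_force: 0.0
```

Call:
{"name": "step_arm", "arguments": {"series": [[-0.66,0.97,0,0,0,0,1],[-0.66,0.97,0,0,0,0,1],[-0.66,0.97,0.2,0,0,0,1],[-0.66,0.97,0.2,0,0,0,1],[-0.66,0.97,0.2,0,0,0,1],[-0.66,0.97,0.2,0,0,0,1],[-0.66,0.97,0.2,0,0,0,1],[0,0,0,0,0,0,1]]}}

```text
clock: 4.6
tcp_pos: [501.9, -148.5, 185.3]
orientation: [-0.189, -3.136, -0.004]
force: [-0.3, -0.1, 0.0]
gripper_width: 85.3
finger_force: 0.0
```

```bash
python3 - <<'E'
from h import *
import pickle
go([495,-149.5,75])
c=camera("wrist");pickle.dump(c,open("w1.pkl","wb"));save(c,"w1.png")
for X in([495,-149.5,71],[384.4,-136,0],[514,-152,98]): print(proj(c,X))
E
```

```text
t 4.6 tcp [ 501.9 -148.5  185.3] x^ [-0.993  0.12   0.   ] ang 173.1 z^ [ 0.     0.003 -1.   ] w 85.3 F [-0.3 -0.1  0. ] -> units [ 0.222 -0.071  3.675] rows 4.0
[272.2057606 190.1106658]
[272.36148726  59.82810025]
[271.83133855 221.8386066 ]
```

View pics/w1.png

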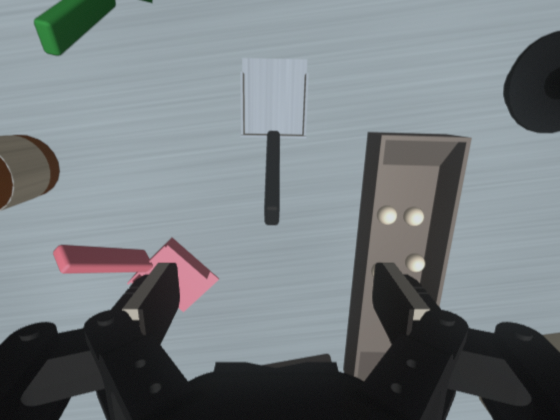

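The wrist view shows the metal scoop lined up with the hand: lip at row 58 (cols 242–308) and handle tip at (272,222). I'll descend with the fingers half open and grip.

Call:
{"name": "step_arm", "arguments": {"series": [[0.055,-0.02,0.6,0,0,0.1,0.5],[0.055,-0.02,0.6,0,0,0.1,0.5],[0.055,-0.02,0.6,0,0,0,0.5],[0.055,-0.02,0.6,0,0,0,0.5],[0,0,0.6,0,0,0,0.5],[0,0,0.6,0,0,0,0.5],[0,0,0.14,0,0,0,0.5],[0,0,0,0,0,0,0.5]]}}

```text
clock: 5.32
tcp_pos: [490.9, -154.7, 73.3]
orientation: [-0.223, -3.13, -0.002]
force: [-0.1, 0.4, -0.3]
gripper_width: 42.9
finger_force: 0.0
```

Call:
{"name": "step_arm", "arguments": {"series": [[0,0,0,0,0,0,0],[0,0,0,0,0,0,0],[0,0,0,0,0,0,0],[0,0,0,0,0,0,0],[0,0,0,0,0,0,0],[0,0,0,0,0,0,0]], "grip_force": 110}}

```text
clock: 5.82
tcp_pos: [494.1, -155.2, 75.6]
orientation: [0.221, 3.131, -0.002]
force: [2.4, 0.0, 4.1]
gripper_width: 6.8
finger_force: 108.2
```

Call:
{"name": "step_arm", "arguments": {"series": [[0,0,-0.5,0,0,0,0],[0,0,-1,0,0,0,0],[0,0,-1,0,0,0,0],[0,0,-0.3,0,0,0,0],[0,0,0,0,0,0,0]]}}

```text
clock: 6.23
tcp_pos: [494.1, -155.3, 160.7]
orientation: [0.221, 3.13, -0.003]
force: [0.3, -0.5, -1.7]
gripper_width: 6.6
finger_force: 108.1
```

```bash
python3 - <<'E'
from h import *
import pickle
go([753,-54,170])
c=camera("wrist");pickle.dump(c,open("w2.pkl","wb"));save(c,"w2.png")
s=read_state();R=Rn.from_rotvec(s["orientation"]).as_matrix()
f=lambda v:s["tcp_pos"]+R@np.array(v)
for n,v in dict(lip=[111,0,73],lL=[111,-31,73],lR=[111,31,73],bL=[39,-31,47],bR=[39,31,47]).items(): print(n,proj(c,f(v)))
E
```

```text
t 6.23 tcp [ 494.1 -155.3  160.7] x^ [-0.99   0.14  -0.004] ang 171.9 z^ [ 0.004 -0.002 -1.   ] w 6.6 F [ 0.3 -0.5 -1.7] -> units [-8.073  4.554 -0.284] rows 9.0
lip [275.07771028  44.38124327]
lL [226.84425715  44.40400254]
lR [323.310079    44.35848452]
bL [225.88768457 162.40656965]
bR [324.36857446 162.35739239]
```

View pics/w2.png

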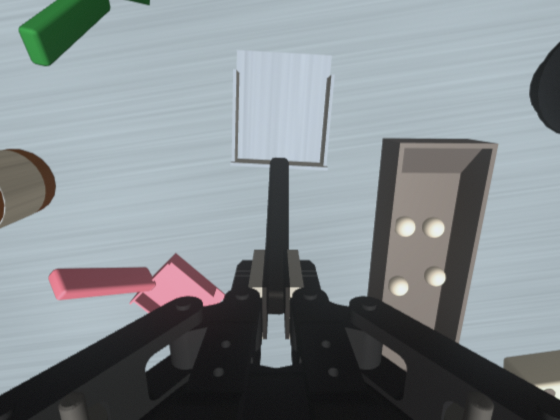

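The wrist view shows the scoop held, with lip corners at (237,50) and (331,56), side-wall fronts at (238,70) and (330,77), and back corners at (232,162) and (326,166). It is turned about 3° in the hand. I'll solve its pose from these points.

```bash
python3 - <<'E'
from h import *
import pickle
c=pickle.load(open("w2.pkl","rb"));f=K(c);s=read_state();print("f",f)
go([753,-54,170])
obj=np.array([[36,31,2],[36,-31,2],[22,31,20],[22,-31,20],[-36,31,26],[-36,-31,26]],float)
im=np.array([[237,50],[331,56],[238,71],[330,77],[232,162],[326,166]],float)
g=cv2.cvtColor(c["img"],cv2.COLOR_RGB2GRAY)
A=np.array([[f,0,c["cx"]],[0,f,c["cy"]],[0,0,1]])
R=Rn.from_rotvec(s["orientation"]).as_matrix();Rc=np.array(c["R"]);tc=np.array(c["t"])
for sel in([0,1,2,3,4,5],[0,1,4,5]):
    ok,rv,tv=cv2.solvePnP(obj[sel],im[sel],A,None,flags=cv2.SOLVEPNP_ITERATIVE if len(sel)>4 else cv2.SOLVEPNP_SQPNP)
    e=cv2.projectPoints(obj,rv,tv,A,None)[0][:,0]-im
    M=Rc.T@cv2.Rodrigues(rv)[0];o=Rc.T@(tv[:,0]-tc)
    print("origin in tool",np.round(R.T@(o-s["tcp_pos"]),1),"lip",np.round(R.T@(M@[36,0,0]+o-s["tcp_pos"]),1),"x in tool",np.round(R.T@M[:,0],3),"y",np.round(R.T@M[:,1],3),"err",np.round(e,1).tolist())
print(g[45:62,284].tolist());print(g[155:172,250].tolist())
E
```

```text
f 329.5708320524739
t 6.28 tcp [ 493.  -154.8  158.8] x^ [-0.99   0.14  -0.001] ang 171.9 z^ [ 0.001 -0.001 -1.   ] w 7.0 F [ 0.1  0.4 -1.9] -> units [-8.111  4.544 -0.363] rows 9.0
origin in tool [  73.1   -3.1 -377.2] lip [  37.1   -5.  -378.1] x in tool [-0.998 -0.055 -0.024] y [-0.054  0.998 -0.039] err [[-3.2, -2.4], [4.2, -3.1], [-0.4, 4.7], [-0.6, 3.6], [5.0, -1.7], [-5.2, -0.7]]
origin in tool [71.4  4.1 82.1] lip [107.3   6.   83.7] x in tool [0.998 0.053 0.044] y [ 0.053 -0.998 -0.015] err [[0.9, -0.0], [-1.0, -0.5], [-3.4, -3.1], [3.0, -3.3], [-0.3, -0.1], [0.4, 0.6]]
[178, 177, 177, 181, 186, 187, 186, 190, 197, 200, 200, 200, 200, 201, 200, 200, 201]
[199, 198, 197, 174, 130, 101, 98, 105, 155, 192, 196, 189, 180, 174, 175, 177, 179]
```

Call:
{"name": "step_arm", "arguments": {"series": [[-0.98,0.57,0,0,0,-0.1,0],[-0.98,0.57,0,0,0,-0.1,0],[-0.98,0.57,0,0,0,-0.1,0],[-0.98,0.57,0,0,0,-0.1,0],[-0.98,0.57,0,0,0,-0.1,0],[-0.98,0.57,0,0,0,-0.1,0],[-0.98,0.57,0,0,0,-0.05,0],[-0.98,0.57,0,0,0,0,0]]}}

```text
clock: 6.95
tcp_pos: [741.9, -45.2, 154.9]
orientation: [-0.15, -3.133, -0.0]
force: [1.0, -1.0, -0.9]
gripper_width: 6.7
finger_force: 108.1
```

Call:
{"name": "step_arm", "arguments": {"series": [[0,0,0.4,0,0,0,0],[0,0,0.6,0,0,0,0],[0,0,0,0,0,0,0],[0,0,0,0,0,0,0]]}}

```text
clock: 7.28
tcp_pos: [739.9, -45.8, 124.8]
orientation: [-0.15, -3.132, -0.001]
force: [-0.4, -0.0, -1.6]
gripper_width: 6.9
finger_force: 108.1
```

```bash
python3 - <<'E'
from h import *
import pickle
c=camera("wrist");go([746.1,-52.7,95]);pickle.dump(c,open("w3.pkl","wb"));save(c,"w3.png")
E
```

```text
t 7.33 tcp [740.5 -46.1 126.4] x^ [-0.995  0.096  0.004] ang 174.5 z^ [-0.004  0.001 -1.   ] w 6.9 F [ 0.1 -0.  -0.4] -> units [-0.211 -0.2    1.047] rows 2.0
```

View pics/w3.png

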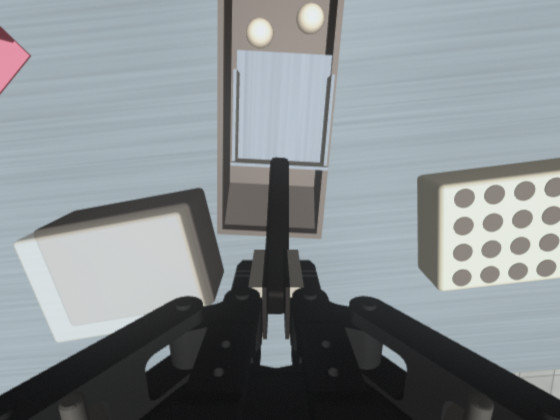

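The scoop lip (237–331 at row 50) sits about 5 px right of the trough's midline and the yaw matches. I'll shift left and back, then lower gently to contact.

Call:
{"name": "step_arm", "arguments": {"series": [[-0.1,-0.07,0.0,0,0,0,0],[-0.1,-0.07,0.3,0,0,0,0],[0,0,0.3,0,0,0,0],[0,0,0.3,0,0,0,0],[0,0,0.1,0,0,0,0],[0,0,0.0,0,0,0,0]]}}

```text
clock: 7.83
tcp_pos: [746.3, -50.8, 96.4]
orientation: [-0.15, -3.135, -0.001]
force: [-0.8, 0.9, -0.7]
gripper_width: 6.8
finger_force: 108.0
```

Call:
{"name": "step_arm", "arguments": {"series": [[0,0,0.07,0,0,0,0],[0,0,0.06,0,0,0,0]]}}

```text
clock: 8.0
tcp_pos: [748.0, -50.9, 94.9]
orientation: [0.15, 3.137, -0.0]
force: [-0.8, 0.5, -0.7]
gripper_width: 6.8
finger_force: 108.1
```

Call:
{"name": "step_arm", "arguments": {"series": [[0,0,0.06,0,0,0,0],[0,0,0.0,0,0,0,0]]}}

```text
clock: 8.17
tcp_pos: [747.7, -50.9, 92.7]
orientation: [-0.15, -3.138, -0.0]
force: [-0.1, -0.5, -1.4]
gripper_width: 6.6
finger_force: 108.1
```

Call:
{"name": "step_arm", "arguments": {"series": [[0,0,0.07,0,0,0,0],[0,0,0.0,0,0,0,0]]}}

```text
clock: 8.33
tcp_pos: [747.7, -51.0, 90.5]
orientation: [-0.15, -3.138, 0.0]
force: [-0.4, 0.4, -0.3]
gripper_width: 7.2
finger_force: 108.1
```

Call:
{"name": "step_arm", "arguments": {"series": [[0,0,0.07,0,0,0,0],[0,0,0.0,0,0,0,0]]}}

```text
clock: 8.5
tcp_pos: [747.6, -50.9, 88.2]
orientation: [-0.15, -3.138, -0.0]
force: [0.5, -0.3, -0.7]
gripper_width: 7.1
finger_force: 108.1
```

Call:
{"name": "step_arm", "arguments": {"series": [[0,0,0.06,0,0,0,0],[0,0,0.0,0,0,0,0]]}}

```text
clock: 8.67
tcp_pos: [747.6, -50.9, 86.4]
orientation: [-0.15, -3.138, -0.0]
force: [0.5, 0.2, -1.5]
gripper_width: 7.1
finger_force: 108.1
```

Call:
{"name": "step_arm", "arguments": {"series": [[0,0,0.06,0,0,0,0],[0,0,0.0,0,0,0,0]]}}

```text
clock: 8.83
tcp_pos: [747.7, -50.9, 84.7]
orientation: [-0.15, -3.138, -0.0]
force: [-0.2, 0.2, -1.5]
gripper_width: 6.7
finger_force: 108.1
```

Call:
{"name": "step_arm", "arguments": {"series": [[0,0,0.05,0,0,0,0],[0,0,0.0,0,0,0,0]]}}

```text
clock: 9.0
tcp_pos: [747.8, -51.0, 83.4]
orientation: [0.15, 3.138, -0.0]
force: [-0.5, 0.7, -1.2]
gripper_width: 6.7
finger_force: 108.2
```

Call:
{"name": "step_arm", "arguments": {"series": [[0,0,0.04,0,0,0,0],[0,0,0.0,0,0,0,0]]}}

```text
clock: 9.17
tcp_pos: [748.0, -51.0, 82.4]
orientation: [0.15, 3.137, -0.0]
force: [-0.4, -0.3, 0.1]
gripper_width: 6.8
finger_force: 108.4
```

Call:
{"name": "step_arm", "arguments": {"series": [[0,0,0.03,0,0,0,0],[0,0,0.0,0,0,0,0],[0,0,0.0,0,0,0,0]]}}

```text
clock: 9.42
tcp_pos: [748.3, -51.2, 82.1]
orientation: [0.15, 3.137, -0.001]
force: [1.2, -1.2, 2.1]
gripper_width: 6.8
finger_force: 108.7
```

Call:
{"name": "step_arm", "arguments": {"series": [[0,0,0.03,0,0,0,0],[0,0,0.0,0,0,0,0],[0,0,0.0,0,0,0,0]]}}

```text
clock: 9.67
tcp_pos: [748.9, -51.4, 81.7]
orientation: [0.15, 3.135, -0.001]
force: [2.5, -1.8, 5.5]
gripper_width: 7.1
finger_force: 109.1
```

Call:
{"name": "step_arm", "arguments": {"series": [[0.2,0.01,0,0,0,0,0],[0.25,0.013,0,0,0,0,0],[0.25,0.013,0,0,0,0,0],[0.25,0.013,0,0,0,0,0],[0.25,0.013,0,0,0,0,0],[0.25,0.013,0,0,0,0,0]]}}

```text
clock: 10.17
tcp_pos: [706.4, -44.6, 82.1]
orientation: [0.15, 3.133, -0.0]
force: [3.9, -0.9, 5.9]
gripper_width: 7.2
finger_force: 109.0
```

Call:
{"name": "step_arm", "arguments": {"series": [[0.25,0.013,0,0,0,0,0],[0.25,0.013,0,0,0,0,0],[0.25,0.013,0,0,0,0,0],[0.25,0.013,0,0,0,0,0],[0.25,0.013,0,0,0,0,0],[0.25,0.013,0,0,0,0,0]]}}

```text
clock: 10.67
tcp_pos: [662.0, -38.0, 82.1]
orientation: [0.15, 3.133, -0.0]
force: [3.6, -0.7, 5.6]
gripper_width: 6.7
finger_force: 109.0
```

```bash
python3 - <<'E'
from h import *
import pickle
c=camera("wrist");go([508,0,82]);pickle.dump(c,open("w4.pkl","wb"))
m=((c["img"].min(2)>175)&(c["img"].max(2).astype(int)-c["img"].min(2)<60)).astype(np.uint8)
def balls(c):
    i=c["img"].astype(int);m=((i[...,0]-i[...,2]>8)&(i.min(2)>140)).astype(np.uint8)
    n,l,s,ce=cv2.connectedComponentsWithStats(m)
    return [(s[k].tolist(),np.round(ce[k]).tolist()) for k in range(1,n) if s[k,4]>60]
print(balls(c))
print(balls(pickle.load(open("w3.pkl","rb"))))
E
```

```text
t 10.72 tcp [660.5 -37.8  82. ] x^ [-0.995  0.095 -0.003] ang 174.5 z^ [ 0.003 -0.    -1.   ] w 6.8 F [-1.  -1.   1.9] -> units [ 5.182  0.769 -0.016] rows 6.0
[([211, 0, 5, 97, 105], [211.0, 51.0]), ([229, 0, 115, 186, 5027], [280.0, 44.0]), ([338, 0, 28, 220, 1159], [351.0, 99.0]), ([291, 167, 37, 37, 1092], [308.0, 183.0]), ([452, 297, 108, 47, 1052], [501.0, 312.0]), ([530, 333, 24, 20, 88], [542.0, 343.0]), ([498, 336, 24, 20, 91], [510.0, 346.0]), ([468, 339, 52, 38, 108], [494.0, 355.0]), ([527, 358, 23, 20, 83], [539.0, 368.0]), ([528, 381, 32, 18, 68], [547.0, 389.0])]
[([298, 1, 28, 31, 437], [311.0, 17.0]), ([332, 8, 11, 69, 231], [337.0, 46.0]), ([247, 17, 79, 37, 1579], [288.0, 39.0]), ([0, 41, 28, 49, 789], [10.0, 61.0]), ([439, 171, 121, 120, 1336], [482.0, 229.0]), ([35, 213, 171, 92, 689], [143.0, 240.0])]
```

Call:
{"name": "step_arm", "arguments": {"series": [[0.25,0.013,0,0,0,0,0],[0.25,0.013,0,0,0,0,0],[0.25,0.013,0,0,0,0,0],[0.25,0.013,0,0,0,0,0],[0.2,0.01,0,0,0,0,0],[0.15,0.008,0,0,0,0,0],[0,0,0,0,0,0,0]]}}

```text
clock: 11.3
tcp_pos: [621.2, -32.0, 82.0]
orientation: [0.15, 3.134, -0.0]
force: [2.4, -0.5, 5.8]
gripper_width: 6.7
finger_force: 109.1
```

```bash
python3 - <<'E'
from h import *
import pickle
c=camera("wrist");u=go([508,0,82]);pickle.dump(c,open("w5.pkl","wb"));save(c,"w5.png")
E
```

```text
t 11.35 tcp [621.3 -32.   81.9] x^ [-0.995  0.095 -0.004] ang 174.5 z^ [ 0.004 -0.    -1.   ] w 6.9 F [ 3.2 -0.6  5.8] -> units [ 3.86   0.701 -0.016] rows 4.0
```

View pics/w5.png

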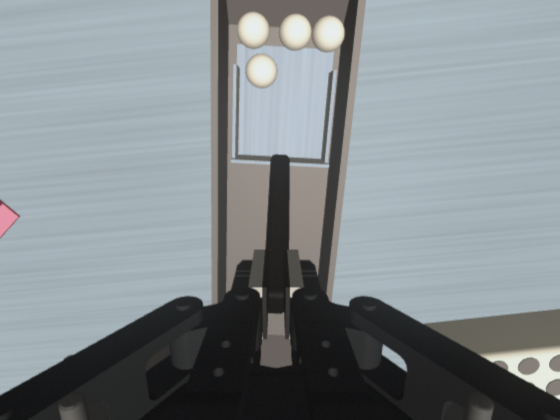

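One ball is already on the blade at (261,71). Three lie abreast at the ramp against the lip, at (254,30), (296,32) and (329,33). I'll push on slowly under them.

Call:
{"name": "step_arm", "arguments": {"series": [[0.12,0.006,0,0,0,0,0],[0.12,0.006,0,0,0,0,0],[0.12,0.006,0,0,0,0,0],[0.1,0.006,0,0,0,0,0],[0,0,0,0,0,0,0]]}}

```text
clock: 11.77
tcp_pos: [609.2, -30.2, 82.3]
orientation: [0.15, 3.131, -0.0]
force: [6.7, -0.5, 5.0]
gripper_width: 7.0
finger_force: 108.7
```

```bash
cat >> h.py <<'E'
def circ(c,x0=200,x1=370,y0=0,y1=175):
    i=c["img"][y0:y1,x0:x1].astype(int)
    m=((i[...,0]-i[...,2]>12)&(i.max(2)>165)).astype(np.uint8)
    m=cv2.erode(m,np.ones((3,3)));d=cv2.distanceTransform(m,cv2.DIST_L2,5)
    o=[]
    while d.max()>5:
        y,x=np.unravel_index(d.argmax(),d.shape);o.append((x+x0,y+y0,round(float(d.max()),1)));cv2.circle(d,(int(x),int(y)),16,0,-1)
    return o
E
python3 - <<'E'
from h import *
import pickle
print(circ(pickle.load(open("w5.pkl","rb"))))
c=camera("wrist");go([508,0,82]);print(circ(c))
E
```

```text
[]
t 11.82 tcp [609.3 -30.2  82.2] x^ [-0.995  0.095 -0.007] ang 174.5 z^ [ 0.007 -0.001 -1.   ] w 6.5 F [ 6.5 -0.2  5.6] -> units [ 3.457  0.681 -0.016] rows 4.0
[]
```

```bash
python3 - <<'E'
from h import *
import pickle
c=pickle.load(open("w5.pkl","rb"))["img"]
for p in((296,32),(261,71),(329,33),(290,100),(296,42)):print(p,c[p[1],p[0]])
E
sed -i 's/i\[...,0\]-i\[...,2\]>12)&(i.max(2)>165)/i[...,0]>=i[...,2]+3)\&(i.max(2)>150)/' h.py
python3 - <<'E'
from h import *
import pickle
print(circ(pickle.load(open("w5.pkl","rb"))))
c=camera("wrist");print(circ(c))
E
```

```text
(296, 32) [233 237 241]
(261, 71) [232 237 241]
(329, 33) [233 237 241]
(290, 100) [188 199 211]
(296, 42) [228 227 210]
[(np.int64(257), np.int64(174), 9.0), (np.int64(298), np.int64(174), 7.0), (np.int64(315), np.int64(174), 6.0), (np.int64(326), np.int64(44), 5.2)]
[(np.int64(298), np.int64(174), 7.0), (np.int64(261), np.int64(171), 6.0), (np.int64(315), np.int64(174), 6.0)]
```

Call:
{"name": "step_arm", "arguments": {"series": [[0.1,0.005,0,0,0,0,0],[0.08,0.004,0,0,0,0,0],[0,0,0,0,0,0,0]]}}

```text
clock: 12.12
tcp_pos: [607.7, -30.0, 84.1]
orientation: [0.149, 3.124, -0.001]
force: [9.8, -1.4, 8.7]
gripper_width: 6.7
finger_force: 109.1
```

```bash
python3 - <<'E'
from h import *
c=camera("wrist");go([508,0,82]);print(circ(c))
E
```

```text
t 12.17 tcp [607.7 -30.   84.1] x^ [-0.995  0.095 -0.014] ang 174.5 z^ [ 0.014 -0.002 -1.   ] w 6.7 F [ 9.9 -1.7  7.7] -> units [3.404 0.679 0.021] rows 4.0
[(np.int64(297), np.int64(174), 6.0), (np.int64(314), np.int64(174), 5.2)]
```

```bash
sed -i 's/m=((i\[.*$/m=(i.min(2)>203).astype(np.uint8)/; s/d.max()>5/d.max()>4/' h.py
python3 - <<'E'
from h import *
import pickle
f=lambda c:[tuple(map(int,q)) for q in circ(c)]
print(f(pickle.load(open("w5.pkl","rb"))))
c=camera("wrist");print(f(c));save(c,"w6.png")
E
```

```text
[(253, 27, 10), (297, 30, 10), (262, 70, 10), (331, 31, 10)]
[(250, 46, 10), (296, 49, 10), (329, 51, 10), (262, 80, 10)]
```

Call:
{"name": "step_arm", "arguments": {"series": [[0,0,0,0,0.5,0,0],[0,0,0,0,0.7,0,0],[-0.04,0,0,0,0.8,0,0],[-0.04,0,0,0,0.8,0,0],[-0.04,0,0,0,0.8,0,0],[-0.04,0,0,0,0.8,0,0]]}}

```text
clock: 12.72
tcp_pos: [604.9, -29.3, 79.5]
orientation: [-0.135, -2.828, -0.022]
force: [0.7, -0.2, -1.8]
gripper_width: 6.6
finger_force: 108.5
```

```bash
python3 - <<'E'
from h import *
f=lambda c:[tuple(map(int,q)) for q in circ(c)]
c=camera("wrist");go([508,0,82]);print(f(c));save(c,"w7.png")
E
```

```text
t 12.77 tcp [605.  -29.4  77.3] x^ [-0.946  0.091  0.311] ang 174.5 z^ [-0.309  0.03  -0.95 ] w 7.1 F [ 1.5  0.  -2.2] -> units [3.196 0.667 0.881] rows 4.0
[(291, 75, 9), (326, 58, 8), (256, 65, 8), (263, 107, 8)]
```

Call:
{"name": "step_arm", "arguments": {"series": [[-0.05,0,0,0,0.6,0,0],[0,0,0,0,0.3,0,0],[0,0,0,0,0,0,0],[0,0,0,0,0,0,0],[0,0,0,0,0,0,0]]}}

```text
clock: 13.18
tcp_pos: [606.4, -29.6, 78.9]
orientation: [-0.132, -2.768, -0.025]
force: [-0.7, 0.3, -2.1]
gripper_width: 6.6
finger_force: 108.4
```

```bash
python3 - <<'E'
from h import *
f=lambda c:[tuple(map(int,q)) for q in circ(c)]
c=camera("wrist");go([508,0,82]);print(f(c));save(c,"w8.png")
E
```

```text
t 13.23 tcp [606.5 -29.6  79.3] x^ [-0.928  0.089  0.361] ang 174.5 z^ [-0.36   0.035 -0.932] w 6.5 F [-0.5 -0.2 -2. ] -> units [3.169 0.667 1.131] rows 4.0
[(262, 117, 8), (305, 120, 8), (265, 148, 8), (310, 151, 8)]
```

View pics/w8.png

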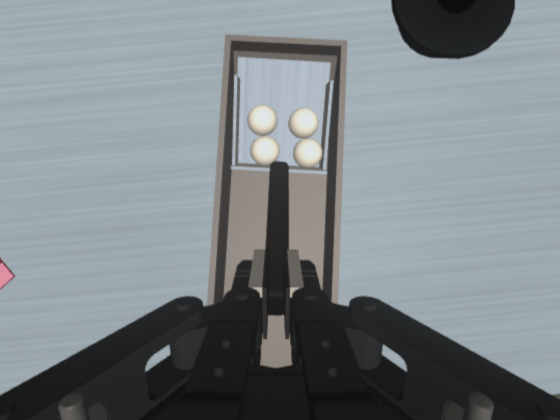

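All four balls are in the scoop against the back wall, at (262,119), (304,121), (265,149) and (308,152). I'll lift straight up.

Call:
{"name": "step_arm", "arguments": {"series": [[0.06,0,-0.28,0,0,0,0],[0.18,0,-0.5,0,0,0,0],[0.22,0,-0.56,0,0,0,0],[0.25,0,-0.65,0,0,0,0],[0.25,0,-0.65,0,0,0,0],[0.18,0,-0.47,0,0,0,0],[0.07,0,-0.19,0,0,0,0],[0,0,0,0,0,0,0]]}}

```text
clock: 13.9
tcp_pos: [610.0, -30.0, 187.2]
orientation: [-0.133, -2.773, -0.024]
force: [0.6, -0.5, -1.8]
gripper_width: 6.9
finger_force: 108.5
```

```bash
python3 - <<'E'
from h import *
f=lambda c:[tuple(map(int,q)) for q in circ(c)]
c=camera("wrist");print(f(c))
s=read_state();R=Rn.from_rotvec(s["orientation"]).as_matrix()
go([0,0,0]);print(np.round(R@[107,6,84]+s["tcp_pos"],1),s["joint_positions"])
# refined jar: blobs of top view rim circle
import pickle
E
```

```text
[(262, 116, 8), (305, 120, 8), (265, 148, 8), (309, 150, 7)]
t 13.95 tcp [609.5 -30.  185.6] x^ [-0.929  0.089  0.359] ang 174.5 z^ [-0.358  0.034 -0.933] w 6.6 F [-0.8 -0.2 -1.7] -> units [16.736 -0.944 13.076] rows 17.0
[480.6 -11.6 145.7] [-0.15819137  0.79060192  0.43873012  1.58593916 -0.02256454 -0.05842236]
```

Call:
{"name": "step_arm", "arguments": {"series": [[0,0.2,0,0,0,0,0],[-0.07,0.5,0,0,0,0,0],[-0.1,0.8,0.01,0,0,0,0],[-0.1,0.9,0.01,0,0,0,0],[-0.1,0.9,0.01,0,0,0,0],[-0.1,0.9,0.01,0,0,0,0],[-0.1,0.9,0.01,0,0,0,0],[-0.1,0.9,0.01,0,0,0,0]]}}

```text
clock: 14.62
tcp_pos: [643.5, 150.4, 174.2]
orientation: [-0.131, -2.766, -0.025]
force: [-0.0, -0.2, -2.4]
gripper_width: 6.9
finger_force: 108.4
```

Call:
{"name": "step_arm", "arguments": {"series": [[-0.1,0.9,0.01,0,0,0,0],[-0.1,0.9,0.01,0,0,0,0],[-0.1,0.9,0.01,0,0,0,0],[-0.1,0.8,0.01,0,0,0,0],[0,0.6,0.01,0,0,0,0],[0,0.35,0,0,0,0,0],[0,0.15,0,0,0,0,0],[0,0,0,0,0,0,0]]}}

```text
clock: 15.28
tcp_pos: [666.5, 287.0, 167.5]
orientation: [-0.128, -2.766, -0.023]
force: [0.3, -0.9, -2.1]
gripper_width: 7.0
finger_force: 108.4
```

```bash
python3 - <<'E'
from h import *
import pickle
f=lambda c:[tuple(map(int,q)) for q in circ(c)]
c=camera("wrist");print(f(c));save(c,"w9.png");pickle.dump(c,open("w9.pkl","wb"))
s=read_state();R=Rn.from_rotvec(s["orientation"]).as_matrix();L=R@[107,6,84]
go(np.array([539.4,303.2,130])-L);print("lip",np.round(L+s["tcp_pos"],1),s["joint_positions"])
E
```

```text
[(258, 118, 8), (289, 129, 8), (265, 148, 8), (310, 151, 8)]
t 15.33 tcp [666.9 285.8 167.9] x^ [-0.927  0.087  0.364] ang 174.6 z^ [-0.362  0.033 -0.931] w 6.9 F [-0.4  0.2 -2.8] -> units [-0.035 -0.016 -0.065] rows 1.0
lip [537.8 303.8 128.6] [0.24944381 1.13750998 1.10386868 1.8900067  0.12188034 0.32116132]
```

View pics/w9.png

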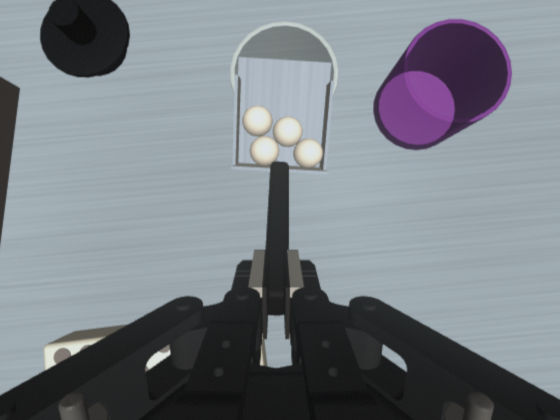

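The scoop lip (row 60, mid 284) is centred over the jar mouth (232–338), with all four balls aboard. I'll pour, turning about the lip.

Call:
{"name": "step_arm", "arguments": {"series": [[0.07,0,-0.03,0,-0.5,0,0],[0.13,0,-0.06,0,-1,0,0],[0.15,0,-0.05,0,-1,0,0],[0.17,0,-0.05,0,-1,0,0],[0.18,0,-0.05,0,-1,0,0]]}}

```text
clock: 15.75
tcp_pos: [649.2, 285.1, 181.6]
orientation: [-0.149, -3.079, -0.004]
force: [-0.1, 0.7, -2.1]
gripper_width: 6.8
finger_force: 108.4
```

Call:
{"name": "step_arm", "arguments": {"series": [[0.19,0,-0.16,0,-0.8,0,0],[0.19,0,-0.16,0,-0.8,0,0],[0.19,0,-0.16,0,-0.8,0,0],[0.19,0,-0.16,0,-0.8,0,0],[0.19,0,-0.18,0,-0.8,0,0],[0.19,0,-0.18,0,-0.8,0,0]]}}

```text
clock: 16.25
tcp_pos: [612.4, 288.5, 208.8]
orientation: [0.138, 2.864, -0.019]
force: [-0.1, 0.2, -2.5]
gripper_width: 6.5
finger_force: 108.3
```

```bash
python3 - <<'E'
from h import *
f=lambda c:[tuple(map(int,q)) for q in circ(c)]
c=camera("wrist");print(f(c));save(c,"w10.png")
s=read_state();R=Rn.from_rotvec(s["orientation"]).as_matrix();L=R@[107,6,84]
go(np.array([539.4,303.2,95])-L);print("lip",np.round(L+s["tcp_pos"],1),s["joint_positions"])
E
```

```text
[(256, 37, 8), (292, 48, 8), (267, 70, 8), (315, 74, 8)]
t 16.3 tcp [608.6 289.  208.2] x^ [-0.959  0.09  -0.27 ] ang 174.6 z^ [ 0.269 -0.026 -0.963] w 6.9 F [-5.3 -1.2 -1.5] -> units [-0.294  0.057  0.201] rows 1.0
lip [529.1 302.5  98.4] [ 0.39407133  0.38535679 -0.16831617  0.77432693 -0.12731209  0.47216662]
```

Call:
{"name": "step_arm", "arguments": {"series": [[-0.1,0,-0.1,0,-0.5,0,0],[0.05,0,-0.1,0,-0.6,0,0],[0.12,0,-0.15,0,-0.8,0,0],[0.19,0,-0.18,0,-0.8,0,0],[0.19,0,-0.2,0,-0.8,0,0],[0.19,0,-0.2,0,-0.8,0,0]]}}

```text
clock: 16.8
tcp_pos: [584.8, 291.2, 225.6]
orientation: [0.123, 2.565, -0.036]
force: [0.1, 0.0, -1.8]
gripper_width: 6.7
finger_force: 108.5
```

```bash
python3 - <<'E'
from h import *
f=lambda c:[tuple(map(int,q)) for q in circ(c)]
c=camera("wrist");print(f(c));save(c,"w11.png")
s=read_state();R=Rn.from_rotvec(s["orientation"]).as_matrix();L=R@[107,6,84]
go(np.array([539.4,303.2,95])-L);print("lip",np.round(L+s["tcp_pos"],1),s["joint_positions"])
for n in("top","scene"):
    c=camera(n);j=proj(c,[527.5,305,16]);print(n,j,[tuple(map(int,q)) for q in circ(c,int(j[0])-40,int(j[0])+40,int(j[1])-40,int(j[1])+40)])
E
```

```text
[(300, 0, 27), (295, 16, 17), (283, 0, 14), (316, 1, 13), (254, 0, 9), (311, 17, 7), (266, 25, 7), (284, 28, 6)]
t 16.85 tcp [580.7 291.1 223.3] x^ [-0.837  0.078 -0.541] ang 174.7 z^ [ 0.539 -0.052 -0.841] w 6.8 F [-4.9 -0.5 -3.6] -> units [-0.069  0.08   0.034] rows 1.0
lip [536.9 301.   94.7] [ 0.50032808  0.20801649 -0.51396466  0.35951209 -0.30890229  0.51560097]
top [167.40183395 197.50649604] []
scene [392.14049264 212.57690626] []
```

Call:
{"name": "step_arm", "arguments": {"series": [[0.17,0,-0.2,0,-0.8,0,0],[0.19,0,-0.2,0,-0.8,0,0],[0.19,0,-0.2,0,-0.8,0,0],[0.19,0,-0.2,0,-0.8,0,0],[0.19,0,-0.2,0,-0.8,0,0],[0.19,0,-0.2,0,-0.8,0,0],[0,0,0,0,0,0,0],[0,0,0,0,0,0,0]]}}

```text
clock: 17.62
tcp_pos: [537.3, 296.6, 230.0]
orientation: [0.105, 2.235, -0.053]
force: [0.1, 0.9, -0.6]
gripper_width: 6.7
finger_force: 108.9
```

```bash
python3 - <<'E'
from h import *
import pickle
s=read_state();R=Rn.from_rotvec(s["orientation"]).as_matrix();L=R@[107,6,84]
go(np.array([539.4,303.2,95])-L);print("lip",np.round(L+s["tcp_pos"],1),s["joint_positions"])
for n in("top","scene"):
    c=camera(n);o=pickle.load(open(n+".pkl","rb"))["img"].astype(int);j=proj(c,[527.5,305,20]).astype(int)
    for nm,im in(("old",o),("new",c["img"].astype(int))):
        p=im[j[1]-22:j[1]+23:3,j[0]-24:j[0]+25:3].min(2);print(n,nm,j);print(p if nm=="new" else p[::4])
E
```

```text
t 17.62 tcp [537.3 296.6 230. ] x^ [-0.615  0.057 -0.786] ang 174.7 z^ [ 0.783 -0.076 -0.618] w 6.7 F [ 0.1  0.9 -0.6] -> units [-0.057  0.033  0.018] rows 1.0
lip [537.8 302.4  94. ] [ 0.66704378  0.14071202 -0.8633973  -0.17721285 -0.57478968  0.53168681]
top old [167 197]
[[128 128 128 129 128 138 141 141 131 126 126 127 125 125 125 123 122]
 [127 109  92  92  92  92 142 155 155 155 155 152  93 126 126 125 125]
 [124 143  91  90 155 155 156 156 156 156 156 140 131 131 113 124 124]
 [126 127 127 127 127 107 121 132 133 132 125  94 114 125 126 126 125]]
top new [167 197]
[[ 35  94  77  50  60  56 117 124 131 136  67 131 130 130 129 127 127]
 [ 53 111  48  72 119 119 120 117 118 118  66 130 128 128 127 127 126]
 [117  51  43  73 119 119 119 117 119 118  66 129 128 126 126 127 127]
 [ 45  47  39 115 119 118 119 116 118 118  66 144 127 126 127 127 126]
 [ 46  48  48  49 119 118 119 117 118 118  66 156  94 130 130 130 129]
 [ 39  45  48  49  92 145 125 117 118 118  98 182  97 103 128 127 127]
 [ 43  44  46  48  71 160 160 161 156 121 113 144  91 105 127 128 127]
 [ 41  97  44  49  48 14
[... 1235 characters left out ...]
142 118  90  94  97  97  95 107  93  93  92  90 113 144 142]
 [142 140 141 103  90 126 104  97  92 127 130 110  93  88 118 147 145]
 [139 142 141  98  74 106 105 144 126  93  91 124 131  85 131 146 146]
 [141 140 142  95 142 105 143 145 145 146 138  88 112  88 141 143 140]
 [140 140 140  99 139 140 126 134 137 145 150 147 148 101 144 142 140]
 [138 139 140 109 130 141  86 109 108 147 146 147 149 121 147 146 143]
 [139 141 137 140 108 108 133 118 148 149 146 145 125 112 142 143 144]
 [132 138 137 139 137 131 113 110 111 113 113 118 132 146 141 142 144]
 [138 137 137 139 143 138 140 139 140 139 140 140 141 145 144 141 144]
 [137 139 138 138 136 140 136 136 139 140 141 141 143 142 143 146 146]]
```

Call:
{"name": "step_arm", "arguments": {"series": [[-0.4,0,-0.3,0,0,0,0],[-0.8,0,-0.62,0,0,0,0],[-0.2,-0.3,-0.2,0,1,0,0],[0,-0.31,0,0,1,0,0],[0,-0.31,0,0,1,0,0],[0,-0.31,0,0,1,0,0],[0,-0.31,0,0,1,0,0],[0,-0.31,0,0,1,0,0]]}}

```text
clock: 18.38
tcp_pos: [532.9, 240.6, 287.5]
orientation: [0.13, 2.65, -0.029]
force: [0.3, 0.3, -1.8]
gripper_width: 6.9
finger_force: 109.0
```

Call:
{"name": "step_arm", "arguments": {"series": [[0,-0.31,0,0,1,0,0],[0,-0.31,0,0,1,0,0],[0,-0.31,0,0,1,0,0],[0,-0.31,0,0,1,0,0],[0,-0.31,0,0,1,0,0],[0,-0.31,0,0,1,0,0],[0,-0.31,0,0,0.9,0,0],[0,0,0,0,0,0,0]]}}

```text
clock: 19.05
tcp_pos: [528.6, 173.8, 285.7]
orientation: [0.158, 3.131, -0.002]
force: [0.7, -0.5, -1.1]
gripper_width: 6.9
finger_force: 108.6
```

Call:
{"name": "step_arm", "arguments": {"series": [[0,0,0,0,0,0,0]]}}

```text
clock: 19.13
tcp_pos: [527.4, 175.5, 285.3]
orientation: [0.155, 3.128, 0.0]
force: [-0.1, -0.1, -0.8]
gripper_width: 6.8
finger_force: 108.5
```

```bash
python3 - <<'E'
from h import *
import pickle
go([614,169,85])
T=camera("top");S=camera("scene");pickle.dump((T,S),open("ts2.pkl","wb"))
t=lambda p:(p[0]/3.4+140-.35,p[1]/3.4+110-.35)
for p in((195*3.4-476,131*3.4-374),(263*3.4-476,138*3.4-374)): print("rack near",onz(T,*t(p),0))
# balls anywhere in trough / bench, scene view (unoccluded): bright blobs
for n,c,r in(("scene",S,(200,170,430,300)),("top",T,(130,100,360,280))):
    o=pickle.load(open(n+".pkl","rb"))["img"]
    for nm,i in(("old",o),("new",c["img"])):
        m=np.zeros(i.shape[:2],np.uint8);x0,y0,x1,y1=r;m[y0:y1,x0:x1]=(i[y0:y1,x0:x1].min(2)>165)
        k,l,s,ce=cv2.connectedComponentsWithStats(m)
        print(n,nm,[(np.round(ce[j]).astype(int).tolist(),int(s[j,4])) for j in range(1,k) if 4<s[j,4]<150])
E
```

```text
t 19.13 tcp [527.4 175.5 285.3] x^ [-0.995  0.099 -0.01 ] ang 174.3 z^ [ 0.01 -0.   -1.  ] w 6.8 F [-0.1 -0.1 -0.8] -> units [-2.829  0.066  6.705] rows 7.0
rack near [730.93867988 269.84996122   0.        ]
rack near [736.90846009  77.8054786    0.        ]
scene old [([283, 235], 18), ([272, 235], 17), ([290, 246], 20), ([275, 250], 21)]
scene new []
top old [([288, 184], 10), ([302, 184], 9), ([286, 204], 12), ([296, 206], 12)]
top new [([175, 190], 28), ([174, 198], 28)]
```

Call:
{"name": "step_arm", "arguments": {"series": [[-0.3,0.01,0.8,0,0,0,0],[-0.5,0.01,1,0,0,0,0],[-0.6,0.01,1,0,0,0,0],[-0.6,0.01,1,0,0.1,0,0],[-0.5,0.01,1,0,0.05,0,0],[-0.3,0.01,1,0,0,0,0],[0,0,0.7,0,0,0,0],[0,0,0.15,0,0,0,0]]}}

```text
clock: 19.9
tcp_pos: [606.8, 170.5, 82.0]
orientation: [-0.148, -3.13, 0.002]
force: [-1.6, -0.0, -0.9]
gripper_width: 6.5
finger_force: 108.4
```

Call:
{"name": "step_arm", "arguments": {"series": [[0,0,0,0,0,0,0],[0,0,0.08,0,0,0,0],[0,0,0,0,0,0,0]]}}

```text
clock: 20.15
tcp_pos: [610.7, 170.9, 85.5]
orientation: [0.149, 3.137, 0.001]
force: [0.8, -0.2, -1.3]
gripper_width: 6.5
finger_force: 108.5
```

Call:
{"name": "step_arm", "arguments": {"series": [[0,0,0.08,0,0,0,0],[0,0,0,0,0,0,0]]}}

```text
clock: 20.32
tcp_pos: [610.4, 170.5, 82.3]
orientation: [-0.15, -3.138, -0.001]
force: [-0.0, 0.1, -1.3]
gripper_width: 7.0
finger_force: 108.5
```

Call:
{"name": "step_arm", "arguments": {"series": [[0,0,0.06,0,0,0,0],[0,0,0,0,0,0,0]]}}

```text
clock: 20.48
tcp_pos: [609.8, 170.3, 79.5]
orientation: [-0.15, -3.136, -0.0]
force: [-1.2, -0.3, -1.5]
gripper_width: 6.8
finger_force: 108.6
```

Call:
{"name": "step_arm", "arguments": {"series": [[0,0,0.06,0,0,0,0],[0,0,0,0,0,0,0]]}}

```text
clock: 20.65
tcp_pos: [609.8, 170.2, 77.3]
orientation: [-0.15, -3.135, -0.0]
force: [0.5, -0.1, -0.7]
gripper_width: 7.1
finger_force: 108.7
```

Call:
{"name": "step_arm", "arguments": {"series": [[0,0,0.06,0,0,0,0],[0,0,0,0,0,0,0],[0,0,0,0,0,0,0]]}}

```text
clock: 20.9
tcp_pos: [610.4, 170.0, 76.1]
orientation: [-0.15, -3.137, 0.0]
force: [0.3, -1.1, 2.5]
gripper_width: 7.1
finger_force: 109.3
```

Call:
{"name": "step_arm", "arguments": {"series": [[0,0,0,0,0,0,0.45],[0,0,0,0,0,0,0.45],[0,0,0,0,0,0,0.45],[0,0,-0.2,0,0,0,0.45],[0,0,-0.6,0,0,0,0.45],[0,0,-1,0,0,0,0.45],[0,0,-1,0,0,0,0.45],[0,0,-1,0,0,0,0.6]], "grip_force": 60}}

```text
clock: 21.57
tcp_pos: [609.4, 170.3, 190.9]
orientation: [-0.15, -3.134, -0.0]
force: [0.8, -0.1, -0.2]
gripper_width: 49.0
finger_force: 0.0
```

Call:
{"name": "step_arm", "arguments": {"series": [[0.3,0,-0.8,0,0,0,0.6],[1,0,0,0,0,0,0.6],[1,0,0,0,0,0,0.6],[0,0,0,0,0,0,0.6],[0,0,0,0,0,0,0.6],[0,0,0,0,0,0,0.6]]}}

```text
clock: 22.07
tcp_pos: [542.0, 176.9, 214.4]
orientation: [-0.15, -3.137, -0.001]
force: [0.1, 0.2, -0.7]
gripper_width: 51.3
finger_force: 0.0
```

```bash
python3 - <<'E'
from h import *
import pickle
c=camera("wrist");go([439,114,200]);save(c,"w12.png");pickle.dump(c,open("w12.pkl","wb"))
i=c["img"].astype(int);m=(i.max(2)<70).astype(np.uint8);k,l,s,ce=cv2.connectedComponentsWithStats(m)
for z in(28,60):print("stopper pred",proj(c,[439,114,z]))
print([(s[j].tolist(),np.round(ce[j]).tolist()) for j in range(1,k) if s[j,4]>150])
print("jar pred",proj(c,[527.5,305,16]),proj(c,[527.5,305,85]),proj(c,[540,180,0]))
E
```

```text
t 22.12 tcp [542.4 176.8 214.2] x^ [-0.995  0.095  0.001] ang 174.5 z^ [-0.001  0.    -1.   ] w 51.1 F [-0.4  0.7 -0. ] -> units [ 3.23  -2.415  0.476] rows 4.0
stopper pred [200.87916714  84.07172014]
stopper pred [193.09840308  81.33972435]
[([160, 35, 88, 93, 6457], [203.0, 81.0]), ([0, 125, 560, 295, 55520], [249.0, 347.0]), ([542, 127, 18, 58, 371], [555.0, 165.0]), ([269, 202, 14, 88, 918], [276.0, 247.0])]
jar pred [391.78243228 153.89934199] [418.50840006 163.92429306] [277.30235051 173.57150239]
```

Call:
{"name": "step_arm", "arguments": {"series": [[0.5,-0.5,0,0,0,0,0.6],[0.7,-0.9,0,0,0,0,0.6],[0.6,-0.8,0,0,0,0,0.6],[0,0,0,0,0,0,0.6],[0,0,0,0,0,0,0.6],[0,0,0,0,0,0,0.6]]}}

```text
clock: 22.62
tcp_pos: [482.9, 116.2, 214.2]
orientation: [-0.151, -3.137, -0.001]
force: [-0.1, 0.2, 1.0]
gripper_width: 51.1
finger_force: 0.0
```

```bash
python3 - <<'E'
from h import *
import pickle
c0=pickle.load(open("w12.pkl","rb"));c=camera("wrist");go([439,114,200]);pickle.dump(c,open("w13.pkl","wb"));save(c,"w13.png")
def flange(c):
    p=proj(c,[439,114,28]);i=c["img"].astype(int);m=(i.max(2)<70).astype(np.uint8)
    k,l=cv2.connectedComponents(m);j=l[int(p[1])+15,int(p[0])]
    q=cv2.findContours((l==j).astype(np.uint8),0,1)[0][0];h=cv2.convexHull(q);return cv2.fitEllipse(h),cv2.boundingRect(h)
E0,b0=flange(c0);E1,b1=flange(c);print(E0,E1,b0,b1)
print("2view",two(c0,E0[0],c,E1[0]),onz(c0,*E0[0],28),onz(c,*E1[0],28))
# knob: gray profile inside flange
g=cv2.cvtColor(c["img"],cv2.COLOR_RGB2GRAY);x,y=map(int,proj(c,[439,114,60]));print((x,y));print(g[y-36:y+37:4,x-40:x+41:4])
# balls in jar in c0
i=c0["img"];m=(i.min(2)>195).astype(np.uint8);k,l,s,ce=cv2.connectedComponentsWithStats(m[90:220,330:480])
print([(s[j].tolist(),np.round(ce[j]+[330,90]).tolist()) for j in range(1,k) if s[j,4]>15])
E
```

```text
t 22.67 tcp [483.  116.5 214.1] x^ [-0.995  0.096  0.001] ang 174.5 z^ [-0.001  0.001 -1.   ] w 51.3 F [0.5 0.1 0.7] -> units [ 1.45  -0.223  0.473] rows 2.0
((203.34112548828125, 81.26132202148438), (86.65853881835938, 94.59300994873047), 155.59324645996094) ((270.7225036621094, 136.45411682128906), (83.49897003173828, 85.0116958618164), 172.40231323242188) (160, 35, 88, 93) (229, 94, 84, 86)
2view (array([436.70680757, 116.69701044,  27.72571526]), np.float64(0.17550738774347638)) [436.67165035 116.81301782  28.        ] [436.74962865 116.64118509  28.        ]
(267, 141)
[[178 178 178 177  51  46  43  44  45  44  43  42  44  45  44  45  45  46
   79 179 178]
 [176 174 173  60  45  46  46  46  45  44  46  43  43  44  43  46  44  46
   46  89 176]
 [180 178  99  47  47  46  45  44  44  43  41  43  44  43  44  42  43  45
   45  45 145]
 [178 176  47  46  45  44  45  43  45  43  43  42  42  43  43  43  43  44
   46  45  46]
 [177 100  47  46  45  44  45  44  44  43  42  43  42  42  43  41  45  43
   45  44  47]
 [183  53  47  47  45  44  45  43  43  43  37  37  37  42  42  42  43  42

[... 597 characters left out ...]
3  43  41  44  43  44  45
   46  46  49]
 [176 174  51  48  46  46  46  44  44  46  44  43  44  43  43  44  45  45
   47  47  51]
 [178 180 149  49  48  47  47  45  45  46  45  45  44  44  44  45  46  46
   48  48 165]
 [177 178 177 103  48  47  47  46  45  45  46  45  46  46  46  46  47  47
   47 106 168]
 [179 180 180 179 102  49  47  47  47  46  46  47  46  46  47  48  48  48
  128 174 174]
 [175 174 174 175 174 141  51  49  47  48  47  47  46  48  48  49  54 144
  176 178 176]
 [179 179 178 178 178 179 178 133  61  48  49  48  49  48  62 144 176 174
  175 176 177]]
[([50, 22, 92, 99, 514], [442.0, 164.0]), ([42, 27, 60, 70, 2382], [397.0, 157.0]), ([80, 34, 15, 14, 164], [417.0, 131.0])]
```

Call:
{"name": "step_arm", "arguments": {"series": [[0.5,-0.05,0.3,0,0,0,0.6],[0.7,-0.06,0.8,0,0,0,0.6],[0.33,-0.03,1,0,0,0,0.6],[0,0,1,0,0,0,0.6],[0,0,1,0,0,0,0.6],[0,0,0.8,0,0,0,0.6],[0,0,0.4,0,0,0,0.6],[0,0,0.1,0,0,0,0.6]]}}

```text
clock: 23.33
tcp_pos: [434.0, 116.9, 49.6]
orientation: [-0.148, -3.132, 0.0]
force: [0.3, -0.3, 0.3]
gripper_width: 51.4
finger_force: 0.0
```

Call:
{"name": "step_arm", "arguments": {"series": [[0,0,0,0,0,0,0.6],[0,0,0,0,0,0,0.6]]}}

```text
clock: 23.5
tcp_pos: [435.9, 116.9, 52.5]
orientation: [-0.149, -3.136, -0.0]
force: [0.2, -0.4, 1.1]
gripper_width: 51.6
finger_force: 0.0
```

```bash
python3 - <<'E'
from h import *
import pickle
go([436.7,116.7,51])
c0=pickle.load(open("w12.pkl","rb"));c1=pickle.load(open("w13.pkl","rb"))
def rim(c,X=(527.5,305)):
    # bright rim ring: outer hull ellipse
    p=proj(c,[*X,85]);i=c["img"];g=i.min(2);x0,y0=int(p[0])-60,int(p[1])-60;y0=max(y0,0)
    m=(g[y0:y0+120,x0:x0+120]>195).astype(np.uint8);k,l,s,ce=cv2.connectedComponentsWithStats(m)
    j=max(range(1,k),key=lambda j:s[j,2]*s[j,3]);h=cv2.convexHull(np.argwhere(l==j)[:,::-1].astype(np.int32))+[x0,y0]
    return cv2.fitEllipse(h.astype(np.float32)),s[j].tolist(),p
for c in(c0,c1):
    r=rim(c);print(r,onz(c,*r[0][0],85))
a,b=rim(c0)[0][0],rim(c1)[0][0];print(two(c0,a,c1,b))
E
```

```text
t 23.5 tcp [435.9 116.9  52.5] x^ [-0.995  0.095  0.002] ang 174.6 z^ [-0.002  0.    -1.   ] w 51.6 F [ 0.2 -0.4  1.1] -> units [-0.027 -0.003  0.049] rows 1.0
(((422.0589904785156, 161.0558319091797), (92.17399597167969, 104.47296905517578), 47.313323974609375), [22, 9, 92, 99, 514], array([418.50840006, 163.92429306])) [525.26216313 308.0274125   85.        ]
(((487.3066101074219, 225.35682678222656), (69.87891387939453, 92.66016387939453), 65.22132110595703), [24, 62, 85, 41, 178], array([483.16191899, 220.94069103])) [532.24230049 309.16899429  85.        ]
(array([522.68935208, 297.88898744, 104.97885776]), np.float64(3.872407655378544))
```

Call:
{"name": "step_arm", "arguments": {"series": [[0,0,0.03,0,0,0,0],[0,0,0,0,0,0,0],[0,0,0,0,0,0,0],[0,0,0,0,0,0,0],[0,0,0,0,0,0,0]], "grip_force": 70}}

```text
clock: 23.92
tcp_pos: [435.1, 116.5, 51.5]
orientation: [-0.15, -3.136, -0.0]
force: [0.0, 0.7, 0.5]
gripper_width: -0.0
finger_force: 0.0
```

Call:
{"name": "step_arm", "arguments": {"series": [[0,0,-0.4,0,0,0,0],[0,0,-0.8,0,0,0,0],[0,0,-1,0,0,0,0],[0,0,-1,0,0,0,0],[0,0,-0.6,0,0,0,0],[0,0,-0.2,0,0,0,0],[0,0,0,0,0,0,0]]}}

```text
clock: 24.5
tcp_pos: [436.3, 116.5, 172.6]
orientation: [0.15, 3.137, 0.001]
force: [-0.3, -0.3, -0.5]
gripper_width: -0.4
finger_force: 0.0
```

```bash
python3 - <<'E'
from h import *
go([525.3,307.7,175])
E
```

```text
t 24.5 tcp [436.3 116.5 172.6] x^ [-0.995  0.095 -0.001] ang 174.5 z^ [ 0.001  0.001 -1.   ] w -0.4 F [-0.3 -0.3 -0.5] -> units [-2.344  6.626 -0.075] rows 7.0
```

```bash
cat > fl.py <<'E'
from h import *
def flange(c,P):
    p=proj(c,[*P,28]);i=c["img"].astype(int);m=(i.max(2)<70).astype(np.uint8)
    k,l,s,ce=cv2.connectedComponentsWithStats(m)
    r=[]
    for j in range(1,k):
        if s[j,4]>200:
            h=cv2.convexHull(np.argwhere(l==j)[:,::-1].astype(np.int32))
            if len(h)>4:r.append((s[j].tolist(),[np.round(q,1) for q in cv2.fitEllipse(h)]))
    return p,r
E
python3 - <<'E'
from fl import *
print(read_state())
for n in("top","scene","wrist"):
    c=camera(n);p,r=flange(c,[436.7,116.7]);print(n,p,proj(c,[436.7,116.7,175]))
    for q in r:
        if abs(q[1][0]-p).max()<90:print(q)
    if n=="scene":
        g=c["img"].max(2);x,y=map(int,p);print(g[y-40:y+26:3,x-30:x+31:3])
E
```

```text
{'clock': 24.5, 'joint_positions': array([ 9.69630456e-02,  1.83123121e-01, -5.06335140e-01,  8.80463259e-01,
        4.36921952e-04,  1.92516584e-01]), 'qd': array([ 0.00075976,  0.0357568 , -0.04920931, -0.03695618,  0.00096808,
        0.00078825]), 'effort': array([ 4.59567143e-02, -3.56449056e+01,  2.49493361e+01,  4.80125975e-01,
        1.34990791e-03, -1.64676908e-05]), 'tcp_pos': array([436.33520213, 116.52851547, 172.58317532]), 'orientation': array([1.49999413e-01, 3.13720597e+00, 8.77114012e-04]), 'force': array([-0.25018604, -0.27653602, -0.49829793]), 'ft_torque': array([-0.06522699,  0.01067039,  0.00654714]), 'finger_force': 0.0, 'gripper_width': -0.39610742367971147}
top [231.15336043 240.06897357] [225.33906872 231.57601257]
([186, 143, 65, 277, 3604], [array([219.7, 275.5]), array([ 47.3, 304.6]), np.float64(9.4)])
scene [316.24183979 202.19623986] [317.5919101  153.97014648]
([301, 192, 31, 25, 538], [array([316.1, 204.5]), array([24.7, 29.5]), np.float64(89.9)])
([268, 277, 38, 21, 543], [array([285.7, 286.4]), array([23.9, 46.5]), np.float64(91.0)])
[[161 159 15
[... 1399 characters left out ...]
155 158 157]
 [ 75 100 157 161 156 162  87  17  15  23  24  26  19  26  48 158 156 156
  156 159 156]
 [ 68  65 161 158 161 158 161  11   7  11  12  16  13  14 154 158 157 158
  159 155 157]
 [102  55 155 160 157 158 156 160  75  10   6  12  49 155 160 156 157 155
  155 155 158]
 [102  71 121 159 160 162 162 157 159 158 158 158 158 156 159 156 159 160
  156 164 164]
 [102  87 107 161 161 159 161 162 160 163 159 156 160 157 157 156 157 117
  148 172 169]
 [101 102  70 161 164 161 159 160 160 160 159 159 160 155 158 157 157 157
   64 174 173]]
wrist [275.41286587 192.76914074] [275.4939255  261.38063757]
([230, 148, 92, 90, 6394], [array([275.3, 192.6]), array([89.2, 91.1]), np.float64(92.7)])
```

Call:
{"name": "step_arm", "arguments": {"series": [[0,0,0,0,0,0,0.6],[0,0,0,0,0,0,0.6],[0,0,0,0,0,0,0.6],[0,0,0.6,0,0,0,0.6],[0,0,1,0,0,0,0.6],[0,0,1,0,0,0,0.6],[0,0,1,0,0,0,0.6],[0,0,0.4,0,0,0,0.6]]}}

```text
clock: 25.32
tcp_pos: [432.1, 116.2, 47.7]
orientation: [-0.15, -3.13, 0.001]
force: [-0.3, -0.3, 0.5]
gripper_width: 51.1
finger_force: 0.0
```

Call:
{"name": "step_arm", "arguments": {"series": [[0,0,0.15,0,0,0,0.6],[0,0,0,0,0,0,0.6]]}}

```text
clock: 25.48
tcp_pos: [433.6, 116.3, 45.4]
orientation: [-0.15, -3.132, 0.001]
force: [-0.4, 0.1, 0.0]
gripper_width: 51.2
finger_force: 0.0
```

Call:
{"name": "step_arm", "arguments": {"series": [[0,0,0,0,0,0,0.35],[0,0,0,0,0,0,0.35]]}}

```text
clock: 25.65
tcp_pos: [435.9, 116.6, 47.7]
orientation: [-0.15, -3.137, -0.001]
force: [0.7, -0.6, 0.2]
gripper_width: 29.9
finger_force: 0.0
```

Call:
{"name": "step_arm", "arguments": {"series": [[0,0,0,0,0,0,0.25],[0,0,0,0,0,0,0.25]]}}

```text
clock: 25.82
tcp_pos: [435.7, 116.6, 47.6]
orientation: [-0.15, -3.137, -0.001]
force: [0.3, -0.4, 0.5]
gripper_width: 21.6
finger_force: 0.0
```

```bash
python3 - <<'E'
from fl import *
go([436.7,116.7,47])
c=camera("scene");s=read_state();g=c["img"].max(2);x,y=map(int,proj(c,[436.7,116.7,28]))
for z in(28,47,60,100):print(z,proj(c,[436.7,116.7,z]))
print("tips",proj(c,s["tcp_pos"]-[0,0,19]))
print(y-36);print(g[y-36:y+16:2,x-22:x+23:2])
E
```

```text
t 25.82 tcp [435.7 116.6  47.6] x^ [-0.995  0.095  0.001] ang 174.5 z^ [-0.001  0.    -1.   ] w 21.6 F [ 0.3 -0.4  0.5] -> units [-0.034  0.008  0.02 ] rows 1.0
28 [316.24183979 202.19623986]
47 [316.4071893  196.28976172]
60 [316.52181408 192.19523029]
100 [316.88233265 179.3170843 ]
tips [316.05961986 201.85683214]
166
[[124  21  14  62 106 157 157  33  18   7  20  20  20  18  20  23  36 155
  134  26  27  17  19]
 [159  39  17  20 154 159 159  39  23  26  20  26  21  16  17  28  53 156
   34  24  18  22  55]
 [157 125  27  17  76 153 156  47  29  25  18 111 153  73  16  26  14 107
   19  30  21  24 149]
 [159 156  70  23  19 132 157  35  16  19  17 155 154  89  18  13  21  41
   34  22  21 101 153]
 [158 158 158  23  17  23 105  40  20  16  63 155 153 103  19  13  22  38
   23  14  35 153 155]
 [157 158 156 121  24  21  37  34  20  22 149 154 152 134  22  18  22  20
   18  19 129 155 154]
 [157 159 155 156  38  22  17  18  19  18 152 153 157 109  21  23  21  55
   99 102 156 156 156]
 [159 157 159 159 121  56  76  23  15  19 150 153 155  44  52  23  54 159
  154 155 154 153 158]
 
[... 1045 characters left out ...]
 27 155 162 159 159]
 [158 156 160 125  23  30  28  23  32  11  13  14  12  19  24  26  27  27
   22 124 159 158 161]
 [158 162 160 141  25  26  28  24  30  26  17  24  26  24  29  28  25  25
   27 157 159 159 158]
 [160 162 160 158  56  27  28  22  26  24  21  26  28  25  18  21  19  27
   28 156 160 160 162]
 [160 162 159 164 162  88  12  22  25  25  27  26  26  29  24  23  20  48
  158 159 157 157 156]
 [163 164 164 164 161 164  12  15  12  17  15  22  20  10   3   5   9 154
  159 161 160 160 158]
 [163 161 163 160 161 160  83  16  10  13   9  15  10  18  11  12 102 160
  160 161 158 160 160]
 [161 159 161 160 162 161 159 108  78  19   8   9  17  10  50 116 162 160
  159 159 158 157 156]]
```

The scene pixels show the fingertips ending at the height of the knob's top (row about 192), so the true tips stand well above where the stated tip distance puts them. I'll reopen, go about 24 mm lower under force watch, and grip again.

Call:
{"name": "step_arm", "arguments": {"series": [[0,0,-0.3,0,0,0,0.6],[0,0,0,0,0,0,0.6],[0,0,0,0,0,0,0.6],[0,0,0.5,0,0,0,0.6],[0,0,0.2,0,0,0,0.6],[0,0,0.2,0,0,0,0.6],[0,0,0,0,0,0,0.6]]}}

```text
clock: 26.45
tcp_pos: [433.6, 116.3, 27.6]
orientation: [-0.15, -3.133, 0.0]
force: [-0.3, -0.7, 0.1]
gripper_width: 50.9
finger_force: 0.0
```

Call:
{"name": "step_arm", "arguments": {"series": [[0,0,0.15,0,0,0,0.6],[0,0,0.05,0,0,0,0.6],[0,0,0,0,0,0,0.6]]}}

```text
clock: 26.7
tcp_pos: [434.6, 116.4, 22.4]
orientation: [-0.15, -3.135, -0.0]
force: [-0.6, 0.2, -0.7]
gripper_width: 50.7
finger_force: 0.0
```

Call:
{"name": "step_arm", "arguments": {"series": [[0,0,0,0,0,0,0],[0,0,0,0,0,0,0],[0,0,0,0,0,0,0],[0,0,0,0,0,0,0],[0,0,0,0,0,0,0]], "grip_force": 60}}

```text
clock: 27.12
tcp_pos: [434.9, 116.4, 23.0]
orientation: [-0.15, -3.136, -0.0]
force: [-1.4, -1.4, 5.2]
gripper_width: 26.0
finger_force: 58.9
```

Call:
{"name": "step_arm", "arguments": {"series": [[0,0,-0.4,0,0,0,0],[0,0,-0.8,0,0,0,0],[0,0,-1,0,0,0,0],[0,0,-1,0,0,0,0],[0,0,-0.8,0,0,0,0],[0,0,-0.3,0,0,0,0]]}}

```text
clock: 27.62
tcp_pos: [436.9, 116.7, 154.7]
orientation: [0.15, 3.136, 0.001]
force: [0.3, -0.3, -0.9]
gripper_width: 26.2
finger_force: 59.3
```

Call:
{"name": "step_arm", "arguments": {"series": [[-0.1,0.3,0,0,0,0,0],[-0.25,0.7,0,0,0,0,0],[-0.35,1,0,0,0,0,0],[-0.35,1,0,0,0,0,0],[-0.35,1,0,0,0,0,0],[-0.35,1,0,0,0,0,0],[-0.3,0.9,0,0,0,0,0],[-0.2,0.5,0,0,0,0,0]]}}

```text
clock: 28.28
tcp_pos: [520.4, 304.4, 148.4]
orientation: [-0.146, -3.133, -0.0]
force: [0.5, -0.4, -1.4]
gripper_width: 26.0
finger_force: 59.4
```

Call:
{"name": "step_arm", "arguments": {"series": [[-0.08,0.22,0,0,0,0,0],[0,0,0,0,0,0,0],[0,0,0,0,0,0,0],[0,0,0,0,0,0,0]]}}

```text
clock: 28.62
tcp_pos: [522.6, 306.3, 150.4]
orientation: [-0.151, -3.133, 0.002]
force: [-0.5, -0.2, -0.8]
gripper_width: 26.0
finger_force: 59.4
```

```bash
python3 - <<'E'
from fl import *
import pickle
go([523.5,307.5,150])
T=camera("top");S=camera("scene");c=camera("wrist");pickle.dump((T,S,c),open("ts3.pkl","wb"));save(c,"w14.png")
s=read_state();z=s["tcp_pos"][2]
ax=s["tcp_pos"]+[1.8,.3,0]
for n,k in(("scene",S),("wrist",c)):
    p,r=flange(k,[*ax[:2]]);print(n,"pred flange",proj(k,[*ax[:2],z+5]),"rim",proj(k,[525.3,307.7,85]),"tip",)
    for q in r:
        if abs(q[1][0]-proj(k,[*ax[:2],z])).max()<60:print(q)
# jar outline in scene: extents of jar columns using difference to bench per row
x,y=map(int,proj(S,[527,306,40]));g=S["img"].min(2).astype(int)
for r in range(y-12,y+13,6):print(r,x-30,g[r,x-30:x+31].tolist())
E
```

```text
t 28.62 tcp [522.6 306.3 150.4] x^ [-0.995  0.096  0.005] ang 174.5 z^ [-0.005 -0.001 -1.   ] w 26.0 F [-0.5 -0.2 -0.8] -> units [-0.028  0.041  0.014] rows 1.0
scene pred flange [398.36111182 165.67661631] rim [395.56585858 189.95433935] tip
([424, 180, 37, 40, 773], [array([441.8, 199.5]), array([37.9, 41.9]), np.float64(38.5)])
wrist pred flange [275.55385439 261.48591167] rim [276.85359308 217.91128464] tip
192 363 [142, 143, 143, 144, 140, 143, 143, 142, 142, 142, 142, 141, 145, 141, 142, 133, 120, 128, 116, 110, 114, 114, 113, 115, 114, 117, 112, 112, 113, 113, 110, 112, 113, 114, 110, 110, 110, 106, 104, 107, 103, 104, 102, 104, 100, 99, 100, 100, 151, 160, 144, 142, 144, 143, 141, 145, 143, 144, 144, 148, 143]
198 363 [139, 141, 144, 144, 143, 140, 143, 143, 144, 145, 141, 145, 142, 145, 143, 109, 92, 90, 92, 97, 94, 95, 98, 98, 104, 106, 114, 121, 115, 114, 118, 114, 119, 115, 113, 113, 110, 109, 109, 110, 108, 107, 110, 106, 107, 102, 86, 98, 111, 134, 142, 143, 141, 142, 145, 142, 142, 144, 142, 143, 140]
204 363 [144, 141, 145, 144, 141, 145, 144, 144, 141, 142, 139, 139, 140, 140, 120, 95, 90, 94, 94, 96, 96, 96, 96, 96, 96, 96, 96, 97, 99, 98, 95, 105, 109, 108, 97, 96, 95, 91, 94, 91, 90, 92, 93, 89, 90, 90, 93, 112, 137, 147, 144, 145, 145, 143, 145, 143, 144, 144, 143, 143, 146]
210 363 [126, 143, 141, 143, 139, 141, 143, 141, 142, 139, 140, 143, 139, 128, 102, 94, 92, 78, 90, 99, 107, 109, 105, 103, 136, 144, 143, 145, 148, 129, 100, 89, 93, 95, 95, 92, 106, 118, 124, 134, 135, 132, 111, 91, 90, 90, 113, 135, 145, 144, 145, 145, 145, 145, 146, 143, 143, 144, 145, 147, 121]
216 363 [29, 43, 135, 143, 143, 140, 142, 142, 137, 141, 141, 142, 140, 110, 97, 132, 138, 142, 141, 142, 142, 147, 144, 130, 119, 129, 138, 134, 136, 139, 146, 148, 152, 150, 149, 149, 151, 152, 150, 149, 152, 149, 151, 149, 99, 113, 132, 146, 146, 144, 143, 144, 144, 144, 146, 143, 143, 142, 141, 144, 143]
```

```bash
python3 - <<'E'
from fl import *
import pickle
T,S,c=pickle.load(open("ts3.pkl","rb"))
g=S["img"].max(2).astype(int)
for r in range(158,184,3):
    d=np.where(g[r,350:450]<60)[0]+350;print(r,(d.min(),d.max(),len(d)) if len(d) else None,end=" ")
for z in(155,140,85):print("\naxis",z,proj(S,[525.3,307.7,z]),end="")
g=c["img"].max(2).astype(int)
print()
for r in range(170,300,8):
    d=np.where(g[r,150:420]<70)[0]+150;print(r,(d.min(),d.max(),len(d)) if len(d) else None,end=" ")
print("\ncol276",[int(v) for v in g[120:215,276]])
for z,P in((156,[524.4,306.6]),(85,[525.3,307.7])):
    print(z,[proj(c,[P[0]-44*.995,P[1]+44*.095,z]).round(1).tolist(),proj(c,[P[0]-4.2,P[1]-43.8,z]).round(1).tolist(),proj(c,[P[0]+4.2,P[1]+43.8,z]).round(1).tolist()])
E
```

```text
158 (np.int64(389), np.int64(409), 18) 161 (np.int64(388), np.int64(405), 16) 164 (np.int64(383), np.int64(411), 28) 167 (np.int64(382), np.int64(414), 33) 170 (np.int64(383), np.int64(415), 33) 173 (np.int64(385), np.int64(413), 29) 176 (np.int64(386), np.int64(409), 24) 179 (np.int64(389), np.int64(408), 20) 182 None 
axis 155 [398.66486879 166.19174483]
axis 140 [397.98482239 171.4062055 ]
axis 85 [395.56585858 189.95433935]
170 None 178 None 186 (np.int64(243), np.int64(308), 66) 194 (np.int64(228), np.int64(324), 97) 202 (np.int64(216), np.int64(334), 119) 210 (np.int64(210), np.int64(341), 132) 218 (np.int64(203), np.int64(347), 145) 226 (np.int64(199), np.int64(352), 154) 234 (np.int64(195), np.int64(355), 161) 242 (np.int64(193), np.int64(358), 166) 250 (np.int64(192), np.int64(359), 147) 258 (np.int64(191), np.int64(360), 146) 266 (np.int64(150), np.int64(359), 146) 274 (np.int64(193), np.int64(358), 140) 282 (np.int64(195), np.int64(356), 136) 290 (np.int64(198), np.int64(352), 129) 298 (np.int64(155), np.int64(396), 161) 
col276 [222, 220, 221, 222, 222, 221, 221, 223, 226, 227, 224, 223, 223, 223, 224, 223, 222, 223, 223, 222, 223, 223, 223, 224, 224, 222, 206, 176, 165, 162, 164, 176, 205, 223, 225, 224, 224, 225, 225, 235, 246, 250, 250, 249, 247, 246, 246, 246, 245, 245, 245, 245, 245, 245, 244, 245, 243, 229, 162, 76, 60, 63, 65, 65, 64, 63, 63, 64, 64, 63, 62, 62, 61, 61, 61, 59, 59, 58, 58, 58, 59, 59, 58, 56, 56, 56, 56, 54, 54, 54, 54, 54, 52, 53, 52]
156 [[274.9, 174.6], [188.8, 260.0], [361.5, 259.7]]
85 [[276.8, 156.4], [215.5, 218.0], [338.2, 217.8]]
```

```bash
python3 - <<'E'
from fl import *
import pickle
T,S,c=pickle.load(open("ts3.pkl","rb"))
g=cv2.GaussianBlur(c["img"].max(2),(3,3),0).astype(int)
for col in range(232,325,11):
    print(col,g[140:185:1,col].tolist())
def fit(P):
    A=np.c_[2*P,np.ones(len(P))];x=np.linalg.lstsq(A,(P**2).sum(1),rcond=None)[0];return x[:2],np.sqrt(x[2]+x[:2]@x[:2])
pts=[]
for col in range(240,316,3):
    y0=int(158+ (col-277)**2/125)
    d=np.diff(g[y0-6:y0+8,col]);k=d.argmax();pts.append((col,y0-6+k+.5))
print(pts)
for z in(85,):
    P=np.array([onz(c,*p,z)[:2] for p in pts]);print(z,fit(P))
E
```

```text
232 [221, 221, 221, 222, 222, 223, 223, 224, 224, 225, 225, 225, 224, 223, 222, 222, 223, 224, 225, 225, 224, 224, 223, 223, 223, 223, 223, 223, 223, 223, 224, 224, 222, 216, 206, 194, 188, 191, 204, 222, 234, 239, 239, 236, 226]
243 [222, 222, 222, 222, 223, 223, 224, 224, 225, 225, 225, 224, 223, 222, 222, 223, 224, 225, 224, 218, 205, 187, 171, 162, 159, 160, 165, 177, 198, 221, 238, 246, 247, 247, 247, 245, 243, 242, 242, 243, 243, 243, 242, 232, 191]
254 [222, 222, 222, 223, 224, 224, 224, 225, 225, 225, 222, 212, 193, 173, 163, 161, 162, 171, 190, 209, 214, 196, 175, 180, 213, 239, 248, 250, 250, 249, 250, 251, 252, 252, 252, 252, 252, 252, 252, 245, 207, 135, 80, 64, 65]
265 [223, 223, 223, 223, 224, 224, 222, 210, 188, 169, 162, 162, 169, 188, 210, 221, 223, 224, 224, 226, 234, 243, 248, 249, 248, 243, 234, 227, 222, 222, 225, 229, 231, 233, 234, 234, 234, 227, 203, 149, 91, 64, 63, 64, 65]
276 [223, 223, 223, 224, 224, 219, 203, 181, 167, 163, 166, 179, 201, 218, 224, 225, 225, 225, 227, 235, 244, 249, 250, 249, 247, 246, 246, 246, 245, 245, 245, 245, 245, 245, 244, 244, 240
[... 998 characters left out ...]
)), (246, np.float64(167.5)), (249, np.float64(165.5)), (252, np.float64(164.5)), (255, np.float64(163.5)), (258, np.float64(155.5)), (261, np.float64(154.5)), (264, np.float64(153.5)), (267, np.float64(152.5)), (270, np.float64(152.5)), (273, np.float64(152.5)), (276, np.float64(152.5)), (279, np.float64(152.5)), (282, np.float64(152.5)), (285, np.float64(152.5)), (288, np.float64(153.5)), (291, np.float64(154.5)), (294, np.float64(161.5)), (297, np.float64(162.5)), (300, np.float64(163.5)), (303, np.float64(164.5)), (306, np.float64(166.5)), (309, np.float64(167.5)), (312, np.float64(170.5)), (315, np.float64(172.5))]
85 (array([506.08558225, 309.34053231]), np.float64(27.286754308159068))
```

Call:
{"name": "step_arm", "arguments": {"series": [[-0.028,0.025,0.2,0,0,0,0],[0,0,0.3,0,0,0,0],[0,0,0.3,0,0,0,0],[0,0,0.2,0,0,0,0],[0,0,0.15,0,0,0,0],[0,0,0.15,0,0,0,0],[0,0,0.1,0,0,0,0],[0,0,0.1,0,0,0,0]]}}

```text
clock: 29.43
tcp_pos: [524.4, 308.2, 106.1]
orientation: [-0.15, -3.135, -0.0]
force: [-0.2, 0.4, -1.2]
gripper_width: 26.3
finger_force: 59.4
```

Call:
{"name": "step_arm", "arguments": {"series": [[0,0,0.1,0,0,0,0],[0,0,0.1,0,0,0,0],[0,0,0.1,0,0,0,0],[0,0,0.1,0,0,0,0],[0,0,0,0,0,0,0]]}}

```text
clock: 29.85
tcp_pos: [523.9, 308.0, 93.8]
orientation: [-0.15, -3.134, 0.001]
force: [-0.6, -0.1, -1.3]
gripper_width: 25.8
finger_force: 59.4
```

Call:
{"name": "step_arm", "arguments": {"series": [[0,0,0.05,0,0,0,0],[0,0,0,0,0,0,0]]}}

```text
clock: 30.02
tcp_pos: [524.3, 308.1, 92.8]
orientation: [-0.15, -3.135, -0.0]
force: [0.9, -0.3, -0.6]
gripper_width: 26.2
finger_force: 59.4
```

Call:
{"name": "step_arm", "arguments": {"series": [[0,0,0.05,0,0,0,0],[0,0,0,0,0,0,0]]}}

```text
clock: 30.18
tcp_pos: [524.3, 308.1, 91.3]
orientation: [-0.15, -3.135, -0.0]
force: [-0.5, 0.9, -1.2]
gripper_width: 25.7
finger_force: 59.4
```

Call:
{"name": "step_arm", "arguments": {"series": [[0,0,0.06,0,0,0,0],[0,0,0,0,0,0,0]]}}

```text
clock: 30.35
tcp_pos: [524.2, 308.1, 89.4]
orientation: [-0.15, -3.135, 0.0]
force: [0.7, 0.1, -0.3]
gripper_width: 25.9
finger_force: 59.4
```

Call:
{"name": "step_arm", "arguments": {"series": [[0,0,0.05,0,0,0,0],[0,0,0,0,0,0,0]]}}

```text
clock: 30.52
tcp_pos: [524.2, 308.0, 87.9]
orientation: [-0.15, -3.135, 0.0]
force: [-0.3, 0.9, -0.7]
gripper_width: 25.9
finger_force: 59.4
```

Call:
{"name": "step_arm", "arguments": {"series": [[0,0,0.04,0,0,0,0],[0,0,0,0,0,0,0]]}}

```text
clock: 30.68
tcp_pos: [524.2, 308.1, 86.7]
orientation: [-0.15, -3.135, 0.0]
force: [-0.4, 0.5, -1.1]
gripper_width: 26.4
finger_force: 59.4
```

Call:
{"name": "step_arm", "arguments": {"series": [[0,0,0.04,0,0,0,0],[0,0,0,0,0,0,0]]}}

```text
clock: 30.85
tcp_pos: [524.4, 308.1, 86.1]
orientation: [-0.15, -3.136, -0.0]
force: [-0.4, -0.5, 1.6]
gripper_width: 26.4
finger_force: 59.6
```

Call:
{"name": "step_arm", "arguments": {"series": [[0,0,0.03,0,0,0,0],[0,0,0,0,0,0,0]]}}

```text
clock: 31.02
tcp_pos: [524.5, 308.2, 86.0]
orientation: [-0.15, -3.136, -0.001]
force: [-2.4, -1.3, 7.4]
gripper_width: 26.3
finger_force: 60.6
```

Call:
{"name": "step_arm", "arguments": {"series": [[0,0,0,0,0,0,0.6],[0,0,0,0,0,0,0.6],[0,0,0,0,0,0,0.6],[0,0,-0.3,0,0,0,0.6],[0,0,-0.8,0,0,0,0.6],[0,0,-1,0,0,0,0.6],[0,0,-1,0,0,0,0.6],[-1,0,-1,0,0,0,0.6]]}}

```text
clock: 31.68
tcp_pos: [549.0, 305.7, 208.7]
orientation: [-0.144, -3.13, 0.001]
force: [1.4, 0.4, -0.1]
gripper_width: 51.0
finger_force: 0.0
```

Call:
{"name": "step_arm", "arguments": {"series": [[-1,0,-0.5,0,0,0,0.6],[-1,0,0,0,0,0,0.6],[-1,0,0,0,0,0,0.6],[0,0,0,0,0,0,0.6],[0,0,0,0,0,0,0.6],[0,0,0,0,0,0,0.6]]}}

```text
clock: 32.18
tcp_pos: [642.8, 296.6, 221.6]
orientation: [-0.15, -3.134, 0.0]
force: [-0.5, -0.5, -0.1]
gripper_width: 50.8
finger_force: 0.0
```

```bash
python3 - <<'E'
from fl import *
import pickle
go([525,308,200])
T=camera("top");S=camera("scene");c=camera("wrist");save(T,"t4.png");save(S,"s4.png");save(c,"w15.png")
for n,k in(("top",T),("scene",S),("wrist",c)):
    P=[525.3,307.7];print(n,"pred flange",proj(k,[*P,91]),"knob",proj(k,[*P,123]))
    p,r=flange(k,P)
    for q in r:
        if abs(q[1][0]-proj(k,[*P,91])).max()<60:print(q,onz(k,*q[1][0],91).round(1))
g=S["img"].max(2).astype(int)
for r in range(172,200,2):
    d=np.where(g[r,365:425]<60)[0]+365;print(r,(int(d.min()),int(d.max()),len(d)) if len(d) else None,end=" ")
for n,k,r in(("scene",S,(200,170,430,300)),("top",T,(130,100,360,280))):
    i=k["img"];m=np.zeros(i.shape[:2],np.uint8);x0,y0,x1,y1=r;m[y0:y1,x0:x1]=(i[y0:y1,x0:x1].min(2)>155)
    q,l,s,ce=cv2.connectedComponentsWithStats(m)
    print(n,[(np.round(ce[j]).astype(int).tolist(),int(s[j,4])) for j in range(1,q) if 4<s[j,4]<150])
E
```

```text
t 32.18 tcp [642.8 296.6 221.6] x^ [-0.995  0.095  0.004] ang 174.5 z^ [-0.004  0.    -1.   ] w 50.8 F [-0.5 -0.5 -0.1] -> units [3.943e+00 3.000e-03 7.370e-01] rows 4.0
top pred flange [159.0226734  191.31838594] knob [155.61734532 188.09605563]
([143, 175, 35, 33, 892], [array([160.1, 190.5]), array([32.3, 34.8]), np.float64(67.2)]) [527.7 305.4  91. ]
scene pred flange [395.8242094  187.97335664] knob [397.22480923 177.23383539]
([380, 177, 34, 27, 607], [array([396.3, 190.4]), array([26.4, 32.7]), np.float64(90.0)]) [537.7 302.9  91. ]
([424, 180, 37, 40, 777], [array([441.5, 199.7]), array([37.1, 43. ]), np.float64(20.4)]) [613.3 390.6  91. ]
wrist pred flange [274.0078396   51.31129459] knob [273.84091746  43.50855954]
([222, 0, 108, 111, 9651], [array([275.5,  52.1]), array([107.1, 116.8]), np.float64(179.3)]) [526.  308.8  91. ]
172 None 174 None 176 None 178 (393, 401, 9) 180 (393, 402, 10) 182 (391, 402, 12) 184 (384, 405, 22) 186 (381, 409, 29) 188 (380, 411, 32) 190 (380, 412, 33) 192 (381, 413, 33) 194 (382, 412, 31) 196 (384, 410, 27) 198 (384, 407, 23) scene [([350, 222], 28), ([344, 223], 14)]
top []
```

```bash
python3 - <<'E'
from fl import *
import pickle
c=pickle.load(open("w12.pkl","rb"));T,S=pickle.load(open("ts2.pkl","rb"))
print("scoop",proj(S,[540,180,0]))
for t in(195,210,225,235):
    m=(c["img"][90:220,330:480].min(2)>t).astype(np.uint8);k,l,s,ce=cv2.connectedComponentsWithStats(m)
    print(t,[(np.round(ce[j]+[330,90]).astype(int).tolist(),s[j].tolist()) for j in range(1,k) if s[j,4]>15])
g=cv2.medianBlur(c["img"].min(2),3)
h=cv2.HoughCircles(g[90:220,330:480],cv2.HOUGH_GRADIENT,1,14,param1=80,param2=11,minRadius=8,maxRadius=15)
r=K(c)*10/np.linalg.norm(np.array(c["R"])[2]@np.array([527,306,16])+c["t"][2]);print("r",r,None if h is None else np.round(h[0]+[330,90,0]).tolist()[:10])
print(g[100:212:5,350:460:4])
E
```

```text
scoop [350.61816794 226.80524899]
195 [([442, 164], [50, 22, 92, 99, 514]), ([397, 157], [42, 27, 60, 70, 2382]), ([417, 131], [80, 34, 15, 14, 164])]
210 [([387, 138], [43, 28, 37, 48, 254]), ([417, 131], [82, 35, 11, 13, 119]), ([426, 147], [90, 52, 12, 12, 110]), ([403, 152], [68, 59, 13, 5, 26]), ([412, 169], [74, 78, 16, 3, 30]), ([378, 177], [43, 80, 12, 16, 131]), ([391, 184], [53, 92, 19, 4, 28])]
225 [([418, 131], [84, 37, 8, 9, 62]), ([426, 147], [92, 54, 9, 8, 60]), ([378, 176], [44, 83, 9, 8, 56])]
235 []
r 9.28421195343704 [[378.0, 132.0, 10.0], [412.0, 130.0, 10.0], [422.0, 146.0, 9.0], [376.0, 176.0, 11.0]]
[[169 171 169 167 166 165 165 166 166 166 166 167 167 167 167 167 167 167
  168 168 168 169 168 168 169 168 169 168]
 [164 164 165 165 165 165 166 166 166 166 166 166 167 167 167 167 168 168
  168 168 168 168 168 167 167 168 168 169]
 [166 166 166 167 167 168 168 168 168 168 166 159 157 156 157 157 158 157
  159 165 169 170 171 171 171 171 171 171]
 [169 169 169 169 168 167 158 128 123 124 144 149 148 127 122 151 181 188
  186 185 182 202 206 204 190 171 168 168]
 [
[... 1521 characters left out ...]
163 164 165 167 156 120 118 212 209 211 210 208 196 153 125 124 123 123
  122 122 121 121 121 120 120 119 119 153]
 [166 166 167 167 168 167 131 165 143 126 125 125 125 125 124 124 124 123
  123 123 122 123 122 123 122 123 169 195]
 [162 162 162 163 163 164 164 160 184 171 127 127 127 127 126 126 125 125
  123 123 123 123 121 122 123 202 189 171]
 [161 161 162 163 163 164 164 165 165 167 202 143 127 127 126 126 126 125
  126 125 124 124 125 172 202 168 167 167]
 [163 164 165 165 166 166 167 168 169 168 168 183 202 179 134 126 125 125
  126 134 164 203 198 175 172 172 172 172]
 [163 163 163 164 163 165 165 167 168 168 170 171 172 174 181 195 195 198
  194 180 174 172 172 172 171 172 171 171]]
```

The jar shows four ball circles of the right size. The stopper's flange is centred on the rim at the right height, and the scoop is flat on the bench. I'll hand in.

```bash
python3 -c "
from workcell import sign_off
print(sign_off())"
```

```text
the job is handed in; nothing more can be done
None
```

I handed the job in at about 32 s, with all four balls counted in the jar, the stopper's flange seated on the rim and the scoop laid flat on the bench; the hand-in call returned no verdict.

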